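# Latch the cigar mould press

## Task

Close the draw latch of the cigar mould press: take the loop by its orange tab, feel its bar down into the slot behind the keeper's lip without forcing it, draw it back under the lip, then press the red lever down over centre until it lies fully closed and the moving mould half is drawn tight. Be gentle (never over 25 N of the loop on the keeper while hooking it, nor over 30 N on the lever), leave the other things where they are, and let go.

Things in the scene. Friction and masses are not known exactly. Their poses are not given: they have to be found in the camera images.
- press: cigar mould press: dark plank 330 x 170 x 18 mm carrying two wooden mould halves, tops 60 mm above the table. Origin on the table right below the lever's pivot; x (level) points from the pivot to the keeper, z up. Fixed half with lever at x -150 to +12 mm, cigars standing in the seam to +26, then the moving half with the keeper. The latch moves in its plane y = 0
- pivot (a point): pivot of the red lever, 90 mm above the table, at the press's x = y = 0; pivot axis along the press's y
- lever (a joint): red lever, 75 mm long, 26 wide, 8 thick. 0: closed and level, end towards the press's -x; grows as the end swings up and over towards +x; 1.57 upright, stop at 2.5, starts 1.85 to 2.1. Stiff: stays where left. With the loop hooked the end takes up to about 10 N, less near closed; from about 0.2 down the loop's pull snaps it to 0 and holds it
- lever_end (a point): middle of the black pad (14 x 30 mm) at the lever's free end, on the face to press: uppermost when closed, facing the keeper when upright. 68 mm from the pivot along the lever, 5 mm off its mid plane
- loop (a joint): angle of the loop on the lever. Its hinge lies 22 mm from the pivot: with a = lever - 0.3, at x = -22 cos(a), z = +22 sin(a) mm from the pivot in the press's frame. The loop is level, pointing to +x, when lever + loop = 0; a negative sum is the angle by which it rises to its bar. Stiff: stays where left; starts raised above the keeper
- loop_bar (a point): middle of the loop's square steel bar (6 x 6 mm, 50 mm long along the press's y), 80 mm from the loop's hinge; two 6 mm side arms at y = +-22 mm join it to the hinge. Moving it by the tab takes 2 to 4 N against the stiff pivots
- loop_tab (a point): orange finger tab on the bar, square to the loop: 14 mm wide (press's y), 9 thick, rising to 48 mm from the bar's axis. This point is 36 mm up and 10 mm beyond the bar. Pinch its 14 mm sides (fingers closing along the press's y) at or up to 6 mm above this point, so the fingertips clear the keeper, lightly (about 10 N) so that it can turn in the grip
- keeper_zone (a point): a fixed point of the press, at pivot height 75.2 mm from the pivot along x. The middle of the slot that takes the bar lies within 6.5 mm of it along x: how far depends on how full the mould is and is NOT measured (find it by feel or sight). Slot: 10.5 mm wide in x, from the keeper's lip (pivot side) to two guards (far side, at y = +-13.5 mm, tops 2 mm above pivot height)
- jaw (a joint): how far the moving half is drawn in, m; 0 slack, springs 10.8 N + 1.8 N/mm, 3 to 17 mm when latched. Its keeper: dark steel, 34 mm wide; lip 13.5 mm long in x, top 5 mm above pivot height, underside level with it; ledge under the slot 15 mm below it (bar centre lying on it: 11.5 below). In the slot, draw the bar back some 6 mm under the lip, onto the post, or the lever lifts it out
- glue_jar: amber glass glue jar with white cap, 56 mm across, 70 mm tall; leave it alone. Origin: centre of its underside
- bowl: steel bowl, 130 mm across, 55 mm tall; leave it alone. Origin: centre of its underside
- spare_mould: spare dark wooden mould half, 90 x 200 x 35 mm; leave it alone. Origin: centre of its underside
- cup: white cup, 72 mm across, 85 mm tall; leave it alone. Origin: centre of its underside
- weight: brass weight, 52 mm across, 63 mm tall; leave it alone. Origin: centre of its underside
- gauge: pale wooden ring gauge, a plate of 45 x 60 x 12 mm with two holes, lying on the fixed half of the press behind the lever; leave it alone. Origin: centre of its underside

How it is judged:
By the outcome, as a careful person would: the job done as asked, in the order asked, and still so for the second after the job is handed in, with the robot touching nothing.
It also fails if it takes over 67 s, if anything falls off the work surface, if the arm or the gripper's body presses on something with over 40 N, if the wrist force passes 120 N, or if a joint passes its speed limit or range.

## Robot

A 7-joint arm with a two-finger parallel gripper is mounted at the origin on the work surface. World frame = base frame: x ahead of the robot, y to its left, z up, the work surface at z = 0. Lengths are in m, angles in rad, forces in N, time in s.
With the tool pointing down it reaches from about 0.4 to 0.875 m from the base axis. Payload 6.5 kg.
Tool frame: the origin (TCP) lies between the finger pads; the fingertips stand 22 mm ahead of it and the grasp point (between the pads) lies 3 mm ahead of it; z points along the fingers, y is the direction in which the jaws open and shut (so a half turn about z gives the same grasp; the last joint's range is limited). The gripper opens to 85 mm and grips with 20 to 120 N. Pads are 22 mm wide; open, the fingers measure 114 mm over their backs; the gripper's body (76 mm by 85 mm) begins 54 mm behind the grasp point. The pads swing forward as they close: fully open they stand 13 mm farther back than shut.
Start: joints at [-1.289, 0.536, -0.004, 1.538, 0.003, 1.067, -0.071], TCP at [0.222, 0.611, 0.253] pointing down, gripper open.
Joint ranges: [-2.7, 2.7], [-0.37, 2.16], [-1.27, 1.26], [0.24, 2.4], [-1.31, 4.45], [0.19, 1.91], [-2.76, 2.76]. Speed limits (rad/s): [2.39, 2.39, 3.14, 3.14, 3.14, 3.14, 3.14].

## Interface

Orientations are given as [roll, pitch, yaw] about the fixed x, y, z axes, in that order (R = Rz(yaw) Ry(pitch) Rx(roll)).
In Python, from plant import robot gives the robot as it stands.
- The arm moves only by the tool jog_arm, never from a script. Its argument "plan" is a list of rows, each a list of 4 numbers: the shift along the tool's x, y, z normalised to -1 to 1, where 1 is 30 mm, then the turn about the tool's z normalised to -1 to 1, where 1 is 5 degrees. In form: [[tx, ty, tz, spin], ...]. A call has 1 to 5 rows; each row shifts and turns the commanded pose from where the row before left it, along the tool's axes as they then stand; what a row does not reach is not made up. A row lasts 1/12 s, in which the tool goes at most 41.7 mm and 7.16 degrees, less where a joint would pass 70% of its speed; a pose out of reach is approached as far as the arm can. A call with a number of a shift or a turn outside -1 to 1 is refused whole. A call with a gripper value outside its range is refused whole. "grip" is the gripper's target within -1 to 1 (fully open at 1, half-way at 0, shut at -1), set as the call begins (left out, the last holds). The fingers move at their own pace and stop on an object; "grip_force" is the grip in N (left out, the last holds). Time passes only in rows, so rows that do not move let the fingers close. It gives the time, the measured TCP pose, the force and the opening at its end, in the units of the state.
- robot.get_state(): the state, without advancing time (a new reading comes with each control period).
- robot.read_camera(name): name is "scene" or "top" or "wrist"; returns a dict with "color" (420x560x3 uint8, blue, green, red), "depth" (420x560 float32, m along the optical axis (not along the pixel's ray), 0 where there is no reading), "camera_matrix" (3x3 intrinsics, pixels), "extrinsics" (4x4, takes a point from world to camera coordinates). Camera axes: x right, y down, z forward; pixel columns grow to the right and rows downward; lengths in m; the calibration is good to about 2 mm. A picture is of the moment at which its call begins.
- robot.sign_off(): hands the job in, once; it reports no verdict.
Trained networks look in a picture, given as the dict that the camera call returned (one of the last four; its "shot" number tells which), for a name from the list of things; names that differ only in an ending like _2 or _b are one class to them, and where a whole thing is asked for, a point or a joint stands for the part that bears it (a point fixed in the world has none). Each returns a list of dicts, best first, with "confidence" (0 to 1); they miss things now and then, are a little off and sometimes report something else, mostly with a low value. They report only what shows in the picture. A call takes as long as a camera call.
- robot.spot_in(picture, thing): "centre" ([x, y, z] in m, in world coordinates, good to about 4 mm: the middle of the surface that is visible of it).
- robot.regions_of(picture, thing): "mask" (420x560 bool, what is visible of it).
The state is a dict: "time_s": time; "qpos": joint angles; "dq": joint speeds; "effort": joint torques, N m; "ee_pos": TCP position; "tool_rot": TCP orientation; "force": force on the tool from outside, world axes, zero at the start; "wrist_torque": the same for the moment, N m; "grip_width": opening from 0.0 (shut) to 1.0 (fully open).
Only numpy, scipy, OpenCV 4.12 (cv2) and the standard library are available. Lean on these libraries where they do the work, as an engineer would, in place of code of your own. Each camera call takes 0.05 s, during which the arm holds its last target. There are 200 camera calls.

## Working session

There is one attempt and no reset: what is moved stays moved. The work goes in short steps, Python scripts to look and compute and a tool call to move; the robot and the scene stay as the last step left them, time stands still between calls to the robot, and variables do not carry over. Pictures are saved under pics/ and viewed, about 8 in all and at most 12, crops included, and the job is handed in when it is done.

Besides the shell and the picture viewer there is one more tool, called as name([rows], argument=value, ...), one row to a line, values as JSON. jog_arm: Moves the arm, as the interface text tells. Scaled input: -1 to 1 covers 30 mm each way for a shift and 5 degrees each way for a turn. Its arguments: {"type":"object","properties":{"plan":{"type":"array","items":{"type":"array","items":{"type":"number"}}},"grip":{"type":"number"},"grip_force":{"type":"number"}},"required":["plan"]}

```bash
ls; mkdir -p pics
python3 - <<'E'
from plant import robot
import cv2,numpy as np
s=robot.get_state(); print(s)
ims=[]
for n in ["scene","top"]:
    p=robot.read_camera(n); cv2.imwrite(f"pics/{n}0.png",p["color"])
    for t in ["press","pivot","lever","lever_end","loop","loop_bar","loop_tab","jaw","gauge"]:
        try:
            r=robot.spot_in(p,t); print(n,t,[(np.round(a["centre"],4).tolist(),round(a["confidence"],2)) for a in r[:2]])
        except Exception as e: print(n,t,e)
E
```

```text
pics
{'time_s': 0.0, 'qpos': array([-1.28921039,  0.53719455, -0.00443069,  1.53886688,  0.00262298,
        1.06730661, -0.07117186]), 'dq': array([ 0.0007074 ,  0.00070656, -0.00030688,  0.00082555, -0.00087977,
        0.00038072, -0.00077061]), 'effort': array([-3.00930296e-04, -5.83417368e+01,  1.04866449e+00, -2.59099299e+01,
        1.23609908e-02,  9.63240280e-03,  4.00085032e-07]), 'ee_pos': array([0.22135329, 0.61051463, 0.25239718]), 'tool_rot': array([-3.13982947e+00,  1.53703500e-04,  2.79391121e+00]), 'force': array([ 0.30145548, -0.40501195,  0.65292913]), 'wrist_torque': array([-0.01073107, -0.04210592,  0.0225599 ]), 'grip_width': 0.9989447337300073}
scene press [([0.5306, -0.0101, 0.0575], 0.66)]
scene pivot []
scene lever [([0.5225, 0.0462, 0.1567], 0.75)]
scene lever_end [([0.531, 0.0813, 0.0573], 0.59), ([0.5258, 0.0468, 0.1635], 0.53)]
scene loop [([0.5298, -0.0094, 0.058], 0.71), ([0.5236, 0.0495, 0.1556], 0.67)]
scene loop_bar [([0.5207, 0.055, 0.1669], 0.71), ([0.5348, -0.0133, 0.0589], 0.56)]
scene loop_tab [([0.5265, 0.0544, 0.1708], 0.54)]
scene jaw [([0.5329, 0.0807, 0.062], 0.85)]
scene gauge [([0.4695, -0.1164, 0.0744], 0.79)]
top press [([0.5018, -0.039, 0.0617], 0.62)]
top pivot [([0.4999, -0.0318, 0.0603], 0.86), ([0.4476, -0.4274, 0.0361], 0.59)]
top lever [([0.513, 0.0149, 0.1526], 0.7)]
top lever_end [([0.5135, 0.0238, 0.1501], 0.94)]
top loop [([0.5114, 0.0501, 0.16], 0.79)]
top loop_bar [([0.5175, 0.0449, 0.1567], 0.52)]
top loop_tab [([0.513, 0.0468, 0.1639], 0.63)]
top jaw [([0.5072, 0.0755, 0.0602], 0.6)]
top gauge [([0.4666, -0.117, 0.0728], 0.74)]
```

Run:
```python
import cv2,numpy as np
a=cv2.imread("pics/scene0.png");b=cv2.imread("pics/top0.png")
h=np.hstack([a,b]);cv2.imwrite("pics/both0.png",cv2.resize(h,(800,300)))
```

```text
(no output)
```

View pics/both0.png

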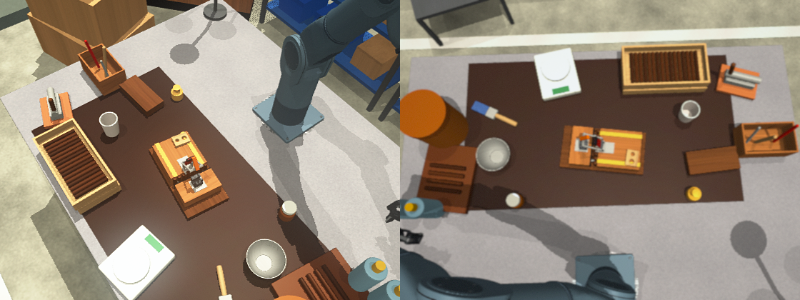

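The left half is the scene camera and the right half the top camera. The press's long axis runs near world y, with the keeper end at +y. In the top half it spans about (560-645, 123-173). Next I fit the press frame from depth and zoom in on the latch.

```bash
cat > h.py <<'E'
from plant import robot
import cv2,numpy as np
def cloud(p):
    K=p["camera_matrix"];d=p["depth"];v,u=np.indices(d.shape)
    X=np.stack([(u-K[0,2])*d/K[0,0],(v-K[1,2])*d/K[1,1],d],-1)
    E=p["extrinsics"];W=(X-E[:3,3])@E[:3,:3]
    W[d<=0]=np.nan
    return W
def proj(p,w):
    c=p["extrinsics"]@np.append(w,1);q=p["camera_matrix"]@c[:3];return q[:2]/q[2]
E
python3 - <<'E'
from h import *
crops=[]
for n in ["scene","top"]:
    p=robot.read_camera(n);W=cloud(p);np.save(n+"W.npy",W);np.save(n+"C.npy",p["color"])
    box=(abs(W[...,0]-.51)<.13)&(abs(W[...,1])<.22)
    for lo,hi in [(.012,.026),(.054,.066)]:
        m=box&(W[...,2]>lo)&(W[...,2]<hi)
        pts=W[m][:,:2].astype(np.float32)
        r=cv2.minAreaRect(pts);print(n,lo,len(pts),r,np.median(W[m][:,2]))
    uv=proj(p,[.515,.03,.1]);print(n,uv)
    x,y=int(uv[0]),int(uv[1])
    c=p["color"][max(0,y-55):y+55,x-55:x+55]
    print("crop origin",x-55,max(0,y-55))
    crops.append(cv2.resize(c,(400,400),interpolation=cv2.INTER_CUBIC))
cv2.imwrite("pics/crop1.png",np.hstack(crops))
E
```

```text
scene 0.012 1534 ((0.512500524520874, -0.006769239902496338), (0.33159875869750977, 0.17183957993984222), 82.9081039428711) 0.017311556123035626
scene 0.054 3886 ((0.50981605052948, -0.018382146954536438), (0.2776253819465637, 0.15176624059677124), 82.4337387084961) 0.059777400043535545
scene [268.357654   236.32351226]
crop origin 213 181
top 0.012 1590 ((0.5097185373306274, -0.012137055397033691), (0.3298662304878235, 0.17109031975269318), 82.31837463378906) 0.018191793189846976
top 0.054 4048 ((0.5093030333518982, -0.022006303071975708), (0.27201253175735474, 0.15148551762104034), 82.48439025878906) 0.0606254582818639
top [268.50384562 201.45627443]
crop origin 213 146
```

View pics/crop1.png

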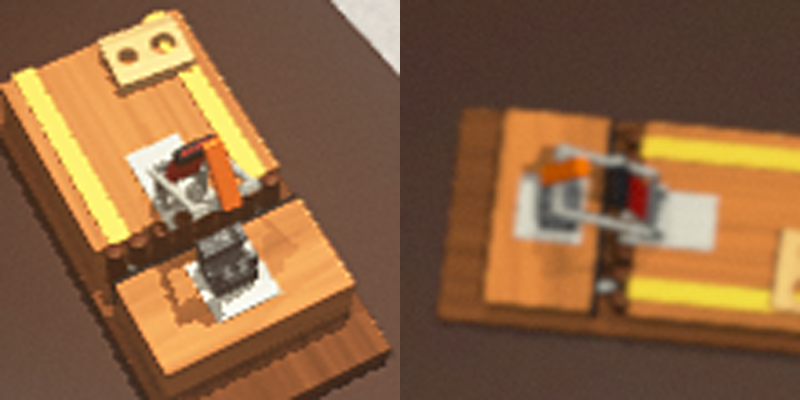

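The scene crop shows the orange tab at about (222, 172), upright above the keeper at (235, 270), and the red lever behind it. In the top crop the loop frame runs from the hinge at (650, 215) to the tab at (570, 168). I now work out the press frame, the lever angle and the loop angle.

Run:
```python
from h import *
for n in ["scene","top"]:
    W=np.load(n+"W.npy");C=np.load(n+"C.npy")
    th=np.radians(82.43);ex=np.array([np.cos(th),np.sin(th)]);ey=np.array([-ex[1],ex[0]])
    box=(abs(W[...,0]-.51)<.13)&(abs(W[...,1])<.22)
    m=box&(abs(W[...,2]-.060)<.0025)
    a=W[...,:2]@ex;b=W[...,:2]@ey
    q=[.3,1,50,99,99.7]
    print(n,"a",np.percentile(a[m],q).round(4),"b",np.percentile(b[m],q).round(4))
    m2=box&(abs(W[...,2]-.018)<.003)
    print(" plank a",np.percentile(a[m2],q).round(4),"b",np.percentile(b[m2],q).round(4))
    a0=np.percentile(a[m],.5)+.150; b0=(np.percentile(b[m],.5)+np.percentile(b[m],99.5))/2
    print(" origin",ex*a0+ey*b0, a0,b0)
    hsv=cv2.cvtColor(C,cv2.COLOR_BGR2HSV)
    hi=box&(W[...,2]>.1)
    for name,mm in [("orange",(hsv[...,0]>=6)&(hsv[...,0]<=16)&(hsv[...,1]>180)&(hsv[...,2]>120)),("red",((hsv[...,0]<5)|(hsv[...,0]>174))&(hsv[...,1]>150)),("black",(hsv[...,2]<60)),("grey",(hsv[...,1]<70))]:
        k=hi&mm
        P=np.stack([a[k]-a0,b[k]-b0,W[...,2][k]-.09],1)*1000
        print(name,len(P)); print(P[np.argsort(P[:,2])][::max(1,len(P)//8)].round(0).tolist())
```

```text
scene a [-0.0844 -0.0823  0.0584  0.185   0.1863] b [-0.5826 -0.5817 -0.5227 -0.4344 -0.4336]
 plank a [-0.1004 -0.0956  0.1947  0.2249  0.2259] b [-0.593  -0.5924 -0.5422 -0.4248 -0.4234]
 origin [ 0.51241458 -0.00107703] 0.06643650519331826 -0.5080905902381284
orange 110
[[73.0, 6.0, 72.0], [72.0, 1.0, 79.0], [64.0, 8.0, 85.0], [69.0, 5.0, 90.0], [65.0, -1.0, 94.0], [61.0, -1.0, 101.0], [58.0, 1.0, 105.0], [54.0, -0.0, 110.0], [46.0, -4.0, 113.0]]
red 8
[[20.0, -1.0, 65.0], [19.0, -4.0, 66.0], [23.0, -6.0, 69.0], [21.0, -7.0, 71.0], [24.0, -9.0, 72.0], [21.0, 9.0, 73.0], [24.0, -0.0, 75.0], [25.0, 1.0, 76.0]]
black 1
[[23.0, 2.0, 63.0]]
grey 102
[[-1.0, -16.0, 22.0], [4.0, -19.0, 28.0], [24.0, -21.0, 44.0], [42.0, -21.0, 56.0], [55.0, 24.0, 63.0], [60.0, 24.0, 67.0], [66.0, -20.0, 69.0], [67.0, -10.0, 70.0], [66.0, -15.0, 74.0]]
top a [-0.089  -0.0875  0.0361  0.1785  0.1801] b [-0.5818 -0.5809 -0.5083 -0.4334 -0.4326]
 plank a [-0.1095 -0.109   0.1104  0.2189  0.2196] b [-0.5912 -0.5903 -0.4738 -0.4226 -0.4222]
 origin [ 0.51080014 -0.00598328] 0.061360337162245496 -0.5071365640249608
orange 60
[[9.0, -12.0, 44.0], [74.0, -4.0, 80.0], [70.0, 5.0, 86.0], [65.0, 4.0, 94.0], [62.0, 2.0, 97.0], [58.0, -3.0, 103.0], [52.0, 3.0, 108.0], [54.0, 2.0, 113.0], [52.0, 2.0, 114.0]]
red 52
[[5.0, 6.0, 28.0], [6.0, -9.0, 35.0], [8.0, 0.0, 38.0], [9.0, 12.0, 42.0], [11.0, -5.0, 47.0], [14.0, -9.0, 51.0], [13.0, 3.0, 57.0], [17.0, 13.0, 64.0], [18.0, 3.0, 68.0]]
black 41
[[22.0, 14.0, 67.0], [18.0, 3.0, 68.0], [21.0, -4.0, 69.0], [25.0, 4.0, 69.0], [27.0, -11.0, 70.0], [20.0, 9.0, 71.0], [21.0, -6.0, 72.0], [26.0, -5.0, 73.0], [20.0, 0.0, 76.0]]
grey 201
[[-10.0, 17.0, 11.0], [-3.0, 2.0, 26.0], [7.0, -20.0, 34.0], [33.0, -20.0, 45.0], [47.0, -24.0, 55.0], [69.0, 8.0, 65.0], [64.0, -19.0, 69.0], [66.0, -18.0, 71.0], [20.0, 0.0, 76.0]]
```

jog_arm([
  [-0.4,-0.36,-0.6,0],
  [-0.714,-0.648,-0.2,0],
  [-0.714,-0.648,-0.2,0],
  [-0.714,-0.648,-0.2,0],
  [-0.714,-0.648,-0.2,0],
], grip=1, grip_force=10)

```text
time_s: 1.52
ee_pos: [0.2837, 0.4933, 0.2957]
tool_rot: [3.141, 0.0, 2.794]
force: [0.7, 0.1, -0.1]
grip_width: 0.998
```

jog_arm([
  [-0.714,-0.648,-0.1,0],
  [-0.714,-0.648,-0.1,0],
  [-0.714,-0.648,-0.1,0],
  [-0.714,-0.648,-0.1,0],
  [-0.714,-0.648,-0.1,0],
])

```text
time_s: 1.93
ee_pos: [0.3513, 0.3653, 0.3106]
tool_rot: [3.141, 0.0, 2.794]
force: [1.1, -0.0, -0.5]
grip_width: 1.0
```

jog_arm([
  [-0.714,-0.648,0,0],
  [-0.714,-0.648,0,0],
  [-0.714,-0.648,0,0],
  [-0.714,-0.648,0,0],
  [-0.714,-0.648,0,0],
])

```text
time_s: 2.35
ee_pos: [0.4188, 0.2374, 0.3106]
tool_rot: [3.141, 0.0, 2.794]
force: [0.4, -0.1, 0.7]
grip_width: 0.996
```

jog_arm([
  [0,0,0,1],
  [0,0,0,1],
  [0,0,0,1],
  [0,0,0,1],
  [0,0,0,1],
])

```text
time_s: 2.77
ee_pos: [0.4184, 0.2387, 0.3104]
tool_rot: [3.141, -0.0, 2.353]
force: [-0.3, 0.5, -1.0]
grip_width: 1.001
```

jog_arm([
  [0,0,0,1],
  [0,0,0,1],
  [0,0,0,1],
  [0,0,0,1],
  [0,0,0,1],
])

```text
time_s: 3.18
ee_pos: [0.4183, 0.2388, 0.3104]
tool_rot: [3.141, -0.0, 1.917]
force: [0.1, -0.1, 0.3]
grip_width: 1.001
```

jog_arm([
  [0,0,0,1],
  [0,0,0,1],
  [0,0,0,1],
  [0,0,0,1],
  [0,0,0,1],
])

```text
time_s: 3.6
ee_pos: [0.4183, 0.2388, 0.3105]
tool_rot: [3.141, -0.0, 1.48]
force: [0.1, -0.2, -0.2]
grip_width: 1.001
```

jog_arm([
  [0,0,0,0.53],
  [0,0,0,0],
])

```text
time_s: 3.77
ee_pos: [0.4183, 0.2388, 0.3104]
tool_rot: [3.141, -0.0, 1.437]
force: [1.3, 0.3, 0.5]
grip_width: 1.0
```

Run:
```python
from h import *
s=robot.get_state();print(s["ee_pos"],s["tool_rot"],s["qpos"].round(2))
p=robot.read_camera("wrist")
E=p["extrinsics"];c=-E[:3,:3].T@E[:3,3];print("cam",c,"fwd",E[2,:3])
for w in ([.518,.047,.19],[.521,.071,.09],[.512,-.003,.09]): print(proj(p,np.array(w)))
```

```text
[0.41830763 0.23881574 0.31044168] [ 3.14139344e+00 -2.29982735e-04  1.43704192e+00] [-0.9   0.18  0.33  1.92 -0.07  1.05 -0.68]
cam [0.42707903 0.31249417 0.4301464 ] fwd [-0.03885557 -0.28552877 -0.95758215]
[432.30004254 415.92337828]
[397.94038343 321.08205557]
[392.69787768 378.06922444]
```

jog_arm([
  [-0.7,0.65,0,0],
  [-0.75,0.65,0,0],
  [-0.75,0.65,0,0],
  [-0.75,0.65,0,0],
  [-0.75,0.65,0,0],
])

```text
time_s: 4.23
ee_pos: [0.501, 0.1147, 0.3105]
tool_rot: [3.141, -0.0, 1.441]
force: [1.3, -0.0, 0.8]
grip_width: 1.002
```

jog_arm([
  [-0.75,0.65,0,0],
  [0,0,0,0],
])

```text
time_s: 4.4
ee_pos: [0.5193, 0.0848, 0.3108]
tool_rot: [3.139, 0.003, 1.433]
force: [0.0, -0.8, -0.6]
grip_width: 1.003
```

Run:
```python
from h import *
s=robot.get_state();print(s["ee_pos"],s["tool_rot"])
p=robot.read_camera("wrist");W=cloud(p);np.save("wristW.npy",W);np.save("wristC.npy",p["color"])
cv2.imwrite("pics/w1.png",cv2.resize(p["color"],(784,588)))
print(proj(p,np.array([.521,.071,.09])))
for t in ["lever_end","loop_bar","loop_tab","jaw","lever"]:
    print(t,[(np.round(a["centre"],4).tolist(),round(a["confidence"],2)) for a in robot.spot_in(p,t)[:2]])
```

```text
[0.5192968  0.08480868 0.31075885] [3.13860465e+00 2.54946153e-03 1.43251031e+00]
[286.04399297 195.20814236]
lever_end [([0.5193, 0.0537, 0.1637], 0.88)]
loop_bar [([0.5209, 0.0529, 0.1645], 0.87)]
loop_tab [([0.518, 0.0554, 0.1674], 0.59), ([0.5197, 0.0534, 0.1634], 0.52)]
jaw [([0.5247, 0.0779, 0.0613], 0.81)]
lever [([0.5181, 0.0542, 0.1646], 0.89)]
```

View pics/w1.png

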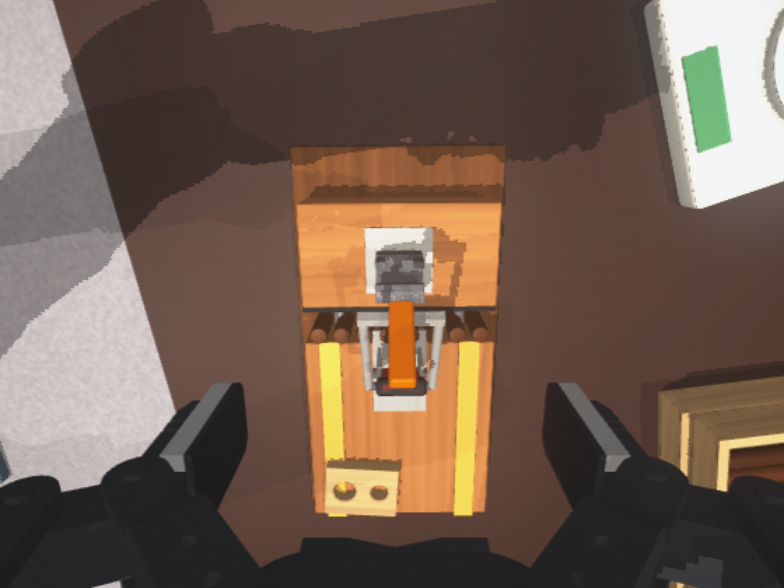

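The wrist view shows the press aligned with the gripper. The orange tab is at (402, 300-388) midway between the fingers, and the keeper with lip and guards is at (400, 250-300). I measure the frame and the keeper's profile from this depth image.

Run:
```python
from h import *
W=np.load("wristW.npy");C=np.load("wristC.npy")
th=np.radians(82.3);ex=np.array([np.cos(th),np.sin(th)]);ey=np.array([-ex[1],ex[0]])
box=(abs(W[...,0]-.51)<.13)&(abs(W[...,1])<.22)
m=box&(abs(W[...,2]-.060)<.004)
print("rect",cv2.minAreaRect(W[m][:,:2].astype(np.float32)),np.median(W[m][:,2]))
m2=box&(abs(W[...,2]-.018)<.005);print("plank z",np.median(W[m2][:,2]))
a=W[...,:2]@ex;b=W[...,:2]@ey;z=W[...,2]*1000
q=[.5,50,99.5];print("a",np.percentile(a[m],q),"b",np.percentile(b[m],q))
a0=np.percentile(a[m],.5)+.150;b0=(np.percentile(b[m],.5)+np.percentile(b[m],99.5))/2
print("origin",ex*a0+ey*b0,a0,b0)
np.save("fr.npy",[a0,b0])
A=(a-a0)*1000;B=(b-b0)*1000
# keeper profile
k=(A>45)&(A<105)&(abs(B)<20)&(z>62)&(z<110)
rows=np.unique(np.where(k)[0])
for r in rows:
    kk=k[r]; 
    print(r,"cols",np.where(kk)[0].min(),np.where(kk)[0].max(),"mid",[(int(A[r,c]),int(z[r,c])) for c in (278,282,286,290,294)],"guards",[(int(A[r,c]),int(B[r,c]),int(z[r,c])) for c in (272,299)])
hsv=cv2.cvtColor(C,cv2.COLOR_BGR2HSV)
o=(hsv[...,0]>=6)&(hsv[...,0]<=16)&(hsv[...,1]>180)&(z>130)&(abs(A-50)<50)&(abs(B)<30)
P=np.stack([A[o],B[o],z[o]],1);print("tab",len(P),P.min(0),P.max(0),P[:,1].mean());print(P[np.argsort(P[:,2])][::len(P)//10].round(0).tolist())
g=(hsv[...,1]<60)&(z>140)&(abs(A-50)<50)&(abs(B)<30)
P=np.stack([A[g],B[g],z[g]],1);print("grey",len(P));print(P[np.argsort(P[:,2])][::max(1,len(P)//15)].round(0).tolist())
d=(hsv[...,2]<70)&(z>140)&(A<45)&(abs(B)<20)
P=np.stack([A[d],B[d],z[d]],1);print("pad",len(P));print(P[np.argsort(P[:,2])][::max(1,len(P)//8)].round(0).tolist())
```

```text
rect ((0.5079371333122253, -0.019105836749076843), (0.27283716201782227, 0.15020152926445007), 82.53468322753906) 0.05917794755362744
plank z 0.01697831942645528
a [-0.08281656  0.06580174  0.18471725] b [-0.57985782 -0.51294354 -0.43177257]
origin [ 0.51025601 -0.00119459] 0.06718343705142128 -0.5058151962242021
163 cols 267 267 mid [(99, 60), (99, 59), (99, 58), (99, 61), (99, 61)] guards [(99, 13, 60), (99, -14, 59)]
165 cols 280 280 mid [(97, 61), (97, 61), (97, 58), (97, 59), (97, 61)] guards [(97, 13, 59), (97, -14, 60)]
166 cols 280 300 mid [(96, 61), (96, 60), (96, 61), (96, 59), (96, 60)] guards [(96, 13, 59), (96, -14, 61)]
167 cols 289 289 mid [(95, 60), (95, 60), (95, 60), (95, 61), (95, 60)] guards [(95, 13, 60), (94, -14, 58)]
168 cols 300 300 mid [(94, 59), (94, 61), (94, 60), (94, 59), (94, 60)] guards [(94, 13, 60), (94, -14, 61)]
169 cols 272 272 mid [(93, 61), (93, 59), (93, 59), (93, 61), (93, 60)] guards [(93, 13, 62), (93, -14, 60)]
170 cols 276 304 mid [(92, 59), (91, 59), (92, 60), (92, 61), (92, 61)] guards [(92, 13, 61), (92, -14, 61)]
172 cols 272 304 mid [(90, 59), (90, 61), (90, 60), (90, 60), (89, 59)] guards [(90, 13, 62), (90, -14, 61)]Traceback (most recent call last):
  File "<stdin>", line 19, in <module>
ValueError: cannot convert float NaN to integer
```

Run:
```python
from h import *
W=np.load("wristW.npy");C=np.load("wristC.npy");a0,b0=np.load("fr.npy")
th=np.radians(82.4);ex=np.array([np.cos(th),np.sin(th)]);ey=np.array([-ex[1],ex[0]])
a0,b0=np.array([.5102560,-.0011946])@ex,np.array([.5102560,-.0011946])@ey
A=(W[...,:2]@ex-a0)*1000;B=(W[...,:2]@ey-b0)*1000;z=W[...,2]*1000
for r in range(174,222,1):
    f=lambda c:(np.round(np.nanmedian(A[r,c]),1),np.round(np.nanmedian(z[r,c]),1))
    print(r,"mid",f(slice(282,290)),"gL",f(slice(271,275)),"gR",f(slice(297,301)))
hsv=cv2.cvtColor(C,cv2.COLOR_BGR2HSV)
def show(n,o,k=10):
    P=np.stack([A[o],B[o],z[o]],1);print(n,len(P),"Bmean",P[:,1].mean().round(1));print(P[np.argsort(P[:,2])][::max(1,len(P)//k)].round(0).tolist())
near=(abs(B)<30)
show("tab",(hsv[...,0]>=6)&(hsv[...,0]<=16)&(hsv[...,1]>180)&(z>130)&(abs(A-50)<50)&near)
show("grey",(hsv[...,1]<60)&(z>140)&(abs(A-50)<50)&near,15)
show("pad",(hsv[...,2]<70)&(z>140)&(abs(A-20)<25)&near)
```

```text
174 mid (np.float64(88.0), np.float64(60.6)) gL (np.float64(88.0), np.float64(60.4)) gR (np.float64(88.0), np.float64(60.7))
175 mid (np.float64(86.9), np.float64(60.4)) gL (np.float64(87.1), np.float64(60.7)) gR (np.float64(86.9), np.float64(60.6))
176 mid (np.float64(85.9), np.float64(60.4)) gL (np.float64(86.1), np.float64(61.3)) gR (np.float64(85.9), np.float64(60.8))
177 mid (np.float64(84.9), np.float64(60.8)) gL (np.float64(84.9), np.float64(60.3)) gR (np.float64(84.7), np.float64(60.4))
178 mid (np.float64(83.7), np.float64(60.2)) gL (np.float64(84.0), np.float64(61.2)) gR (np.float64(83.8), np.float64(60.8))
179 mid (np.float64(83.2), np.float64(62.5)) gL (np.float64(83.2), np.float64(62.2)) gR (np.float64(83.2), np.float64(63.2))
180 mid (np.float64(83.2), np.float64(67.7)) gL (np.float64(83.0), np.float64(66.3)) gR (np.float64(83.1), np.float64(67.7))
181 mid (np.float64(83.1), np.float64(71.9)) gL (np.float64(83.1), np.float64(71.8)) gR (np.float64(83.1), np.float64(72.3))
182 mid (np.float64(82.6), np.float64(74.3)) gL (np.float64(82.7), np.float64(74.6)) gR (np.float64(
[... 5074 characters left out ...]
[54.0, 5.0, 195.0], [51.0, 5.0, 199.0], [51.0, 3.0, 202.0], [47.0, 4.0, 204.0]]
grey 6490 Bmean 3.1
[[34.0, 21.0, 140.0], [60.0, 19.0, 158.0], [18.0, 13.0, 161.0], [97.0, -4.0, 362.0], [97.0, 4.0, 363.0], [97.0, 3.0, 364.0], [98.0, -10.0, 365.0], [99.0, 1.0, 366.0], [98.0, 4.0, 367.0], [98.0, 2.0, 368.0], [97.0, -4.0, 368.0], [98.0, -15.0, 369.0], [97.0, -6.0, 370.0], [98.0, 13.0, 370.0], [99.0, -5.0, 371.0], [99.0, -1.0, 372.0]]
pad 47 Bmean 3.6
[[23.0, 11.0, 148.0], [23.0, 9.0, 149.0], [25.0, 12.0, 154.0], [25.0, 9.0, 155.0], [25.0, 8.0, 155.0], [25.0, -13.0, 157.0], [25.0, -11.0, 157.0], [25.0, 12.0, 158.0], [25.0, 11.0, 158.0], [25.0, 8.0, 158.0], [17.0, 6.0, 160.0], [17.0, 11.0, 161.0]]
```

The wrist depth is clean. In press x, relative to the pivot, the lip spans 53.0 to 66.6 mm and the guards 77.1 to 81.6 mm, so the slot centre is near 71.9 mm, inside its allowed range. Heights read about 1 mm low. The tab point is near x 54, z 191 mm. Next I move to the grasp.

jog_arm([
  [-0.55,0.04,0.3,-0.06],
  [-0.56,0.04,0.7,0],
  [0,0,0.9,0],
  [0,0,0.9,0],
  [0,0,0.6,0],
])

```text
time_s: 5.12
ee_pos: [0.5134, 0.0585, 0.2063]
tool_rot: [-3.14, 0.0, 1.446]
force: [-0.7, -0.5, -0.8]
grip_width: 1.0
```

jog_arm([
  [0,0,0.35,0],
  [0,0,0,0],
])

```text
time_s: 5.28
ee_pos: [0.5132, 0.0584, 0.196]
tool_rot: [-3.138, 0.001, 1.446]
force: [-0.2, 0.2, 0.6]
grip_width: 0.997
```

Run:
```python
from h import *
s=robot.get_state();print(s["ee_pos"],s["tool_rot"],s["force"])
p=robot.read_camera("wrist");cv2.imwrite("pics/w2.png",p["color"][100:,:])
W=cloud(p);th=np.radians(82.4);ex=np.array([np.cos(th),np.sin(th)]);ey=np.array([-ex[1],ex[0]]);O=np.array([.5102560,-.0011946])
A=((W[...,:2]-O)@ex)*1000;B=((W[...,:2]-O)@ey)*1000;z=W[...,2]*1000
hsv=cv2.cvtColor(p["color"],cv2.COLOR_BGR2HSV)
o=(hsv[...,0]>=6)&(hsv[...,0]<=16)&(hsv[...,1]>180)&(z>130)&(abs(A-50)<50)&(abs(B)<20)
P=np.stack([A[o],B[o],z[o]],1);print(len(P),np.percentile(P,[1,50,99],axis=0).round(1));print(P[np.argsort(P[:,2])][::len(P)//10].round(1).tolist())
```

```text
[0.51321224 0.05841716 0.19595146] [-3.13794991e+00  1.15276272e-03  1.44559192e+00] [-0.15261608  0.2141419   0.5903923 ]
3762 [[ 4.640e+01 -6.900e+00  1.635e+02]
 [ 5.980e+01 -1.000e-01  1.870e+02]
 [ 7.600e+01  6.600e+00  2.032e+02]]
[[75.8, -2.8, 161.8], [72.3, 2.7, 168.6], [70.0, -4.9, 173.8], [67.0, 0.3, 178.5], [62.5, -6.2, 182.9], [57.5, 6.4, 187.0], [57.2, 5.6, 190.9], [55.0, -1.3, 194.4], [52.9, -4.6, 197.6], [50.1, 5.9, 200.6], [47.6, 5.1, 204.2]]
```

View pics/w2.png

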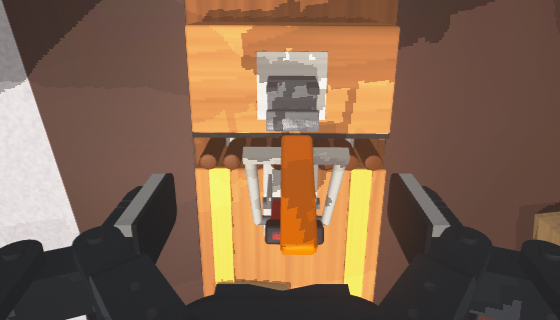

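The fingers straddle the tab, which stands at column 298 against a finger midpoint near 282. That matches the computed 5 mm lateral and 6.5 mm x corrections. I correct, then close lightly.

jog_arm([
  [-0.22,0.17,0,0.06],
  [0,0,0,0],
  [0,0,0,0],
])

```text
time_s: 5.58
ee_pos: [0.5201, 0.0499, 0.1991]
tool_rot: [3.139, -0.001, 1.438]
force: [0.8, 0.1, 0.2]
grip_width: 1.0
```

jog_arm([
  [0,0,0,0],
  [0,0,0,0],
  [0,0,0,0],
  [0,0,0,0],
  [0,0,0,0],
], grip=-0.4)

```text
time_s: 6.0
ee_pos: [0.519, 0.0506, 0.1979]
tool_rot: [3.142, -0.0, 1.439]
force: [0.0, 0.3, -0.7]
grip_width: 0.311
```

Run:
```python
from h import *
s=robot.get_state();print(s["time_s"],s["ee_pos"],s["tool_rot"],s["force"],s["grip_width"])
p=robot.read_camera("wrist");cv2.imwrite("pics/w3.png",p["color"][100:,:])
```

```text
6.0 [0.51896367 0.05058878 0.19785348] [ 3.14154885e+00 -6.47744976e-05  1.43879864e+00] [ 0.02582331  0.31726888 -0.67388801] 0.3105224446048965
```

View pics/w3.png

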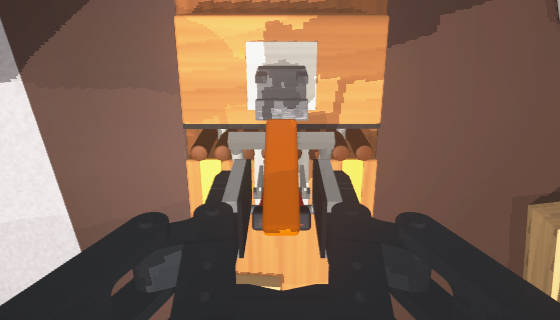

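The tab at columns 265-298 is centred between the fingers at 243 and 319. Closing.

jog_arm([
  [0,0,0,0],
  [0,0,0,0],
  [0,0,0,0],
  [0,0,0,0],
], grip=-1, grip_force=10)

```text
time_s: 6.38
ee_pos: [0.5188, 0.0507, 0.1978]
tool_rot: [-3.141, -0.0, 1.439]
force: [-1.7, 0.2, 0.7]
grip_width: 0.159
```

Run:
```python
from h import *
s=robot.get_state();print(s["time_s"],s["ee_pos"],s["tool_rot"],s["force"],s["grip_width"]*85)
# plan: hinge, loop kinematics; tab grip offset in loop frame from current estimate
def hinge(L): a=L-.3; return np.array([-22*np.cos(a),22*np.sin(a)])
O=np.array([.5102560,-.0011946]);th=np.radians(82.4);ex=np.array([np.cos(th),np.sin(th)])
g=np.array([(s["ee_pos"][:2]-O)@ex*1000, s["ee_pos"][2]*1000-3-90]);print("grip",g)
for L in (1.8,1.85,1.9,1.95,2.0):
    r=g-hinge(L)
    for ph in (33,36,39):
        f=np.radians(ph);d=np.array([np.cos(f),np.sin(f)]);n=np.array([-d[1],d[0]]);print(L,ph,"along",(r@d).round(1),"up",(r@n).round(1),"tabangle")
```

```text
6.3833 [0.51883628 0.05065584 0.19778154] [-3.14124763e+00 -1.11957103e-04  1.43878574e+00] [-1.70859245  0.16727431  0.70282054] 13.505697096765992
grip [ 52.52976082 104.78154168]
1.8 33 along 90.5 up 40.0 tabangle
1.8 36 along 92.4 up 35.2 tabangle
1.8 39 along 94.2 up 30.3 tabangle
1.85 33 along 89.5 up 40.6 tabangle
1.85 36 along 91.5 up 35.8 tabangle
1.85 39 along 93.3 up 31.0 tabangle
1.9 33 along 88.6 up 41.2 tabangle
1.9 36 along 90.6 up 36.5 tabangle
1.9 39 along 92.4 up 31.7 tabangle
1.95 33 along 87.7 up 41.8 tabangle
1.95 36 along 89.8 up 37.2 tabangle
1.95 39 along 91.6 up 32.4 tabangle
2.0 33 along 86.9 up 42.5 tabangle
2.0 36 along 89.0 up 37.9 tabangle
2.0 39 along 90.8 up 33.2 tabangle
```

The tab is gripped with an opening of 13.5 mm. Now I compute the grip path for the bar waypoints from the linkage geometry.

```bash
cat > kin.py <<'E'
import numpy as np
from scipy.optimize import brentq
O=np.array([.5102560,-.0011946]);th=np.radians(82.4);ex=np.array([np.cos(th),np.sin(th)])
def hinge(L): a=L-.3; return np.array([-22*np.cos(a),22*np.sin(a)])
def dn(f): return np.array([np.cos(f),np.sin(f)]),np.array([-np.sin(f),np.cos(f)])
def from_bar(b,al=10,up=38):
    b=np.array(b,float);L=brentq(lambda L:np.hypot(*(b-hinge(L)))-80,.9,2.5)
    r=b-hinge(L);f=np.arctan2(r[1],r[0]);d,n=dn(f);return b+al*d+up*n,L,f
def to_bar(g,al=90,up=38):
    R=np.hypot(al,up);g=np.array(g,float)
    s=lambda L:np.hypot(*(g-hinge(L)))-R
    L=brentq(s,.6,2.6);r=g-hinge(L);f=np.arctan2(r[1],r[0])-np.arctan2(up,al)
    return hinge(L)+80*dn(f)[0],L,f
def grip(ee): return np.array([(ee[:2]-O)@ex*1000, ee[2]*1000-93])
E
python3 - <<'E'
from kin import *
from plant import robot
g=grip(robot.get_state()["ee_pos"]);b,L,f=to_bar(g);print("now",g.round(1),b.round(1),L,np.degrees(f))
p=g
for w in [(69,62),(72,54),(73,46),(73,38),(73,30),(73,22),(72.5,16),(72,12),(72,8),(72,4),(72,0),(72,-4),(72,-8),(72,-11.5),(66,-11.5)]:
    q,L,f=from_bar(w);print(w,"grip",q.round(1),"d_norm tx,tz",((q-p)*[1,-1]/30).round(3),"L %.2f phi %.1f"%(L,np.degrees(f)));p=q
E
```

```text
now [ 52.5 104.8] [66.2 67.9] 1.901213207350666 35.04643901558848
(69, 62) grip [58.7 99.9] d_norm tx,tz [0.204 0.162] L 1.86 phi 30.0
(72, 54) grip [65.9 92.8] d_norm tx,tz [0.243 0.236] L 1.81 phi 23.6
(73, 46) grip [71.  85.2] d_norm tx,tz [0.169 0.253] L 1.72 phi 17.6
(73, 38) grip [74.9 77.2] d_norm tx,tz [0.129 0.266] L 1.63 phi 12.0
(73, 30) grip [78.7 68.9] d_norm tx,tz [0.126 0.279] L 1.57 phi 6.4
(73, 22) grip [82.5 60.1] d_norm tx,tz [0.126 0.291] L 1.55 phi 0.8
(72.5, 16) grip [84.7 53.3] d_norm tx,tz [0.076 0.227] L 1.53 phi -3.4
(72, 12) grip [86.1 48.7] d_norm tx,tz [0.044 0.155] L 1.52 phi -6.2
(72, 8) grip [88.  43.9] d_norm tx,tz [0.064 0.16 ] L 1.55 phi -9.3
(72, 4) grip [89.9 39. ] d_norm tx,tz [0.064 0.164] L 1.59 phi -12.4
(72, 0) grip [91.8 33.9] d_norm tx,tz [0.063 0.168] L 1.64 phi -15.5
(72, -4) grip [93.7 28.8] d_norm tx,tz [0.062 0.172] L 1.70 phi -18.7
(72, -8) grip [95.5 23.5] d_norm tx,tz [0.06  0.176] L 1.77 phi -21.9
(72, -11.5) grip [97.  18.8] d_norm tx,tz [0.051 0.156] L 1.84 phi -24.7
(66, -11.5) grip [90.5 19.2] d_norm tx,tz [-0.217 -0.014] L 1.54 phi -23.8
```

jog_arm([
  [0.1,0,0.08,0],
  [0.1,0,0.08,0],
  [0.12,0,0.12,0],
  [0.12,0,0.12,0],
  [0,0,0,0],
])

```text
time_s: 6.8
ee_pos: [0.5207, 0.0647, 0.1852]
tool_rot: [-3.141, -0.0, 1.44]
force: [-0.6, 1.4, 3.0]
grip_width: 0.156
```

jog_arm([
  [0.085,0,0.126,0],
  [0.085,0,0.126,0],
  [0.13,0,0.266,0],
  [0,0,0,0],
])

```text
time_s: 7.13
ee_pos: [0.522, 0.0744, 0.1696]
tool_rot: [-3.141, -0.001, 1.44]
force: [-1.8, 4.6, 3.6]
grip_width: 0.157
```

Run:
```python
from kin import *
from plant import robot
s=robot.get_state();g=grip(s["ee_pos"]);b,L,f=to_bar(g);print("now",g.round(1),b.round(1),L,np.degrees(f),s["force"],s["grip_width"]*85,s["tool_rot"])
```

```text
now [76.5 76.6] [74.2 37.4] 1.678834164174544 11.401377133500201 [-1.77347958  4.56465003  3.55282972] 13.375594027075685 [-3.14141208e+00 -1.39478782e-03  1.44038874e+00]
```

jog_arm([
  [0.06,0,0.2,0],
  [0.07,0,0.2,0],
  [0.07,0,0.2,0],
  [0.05,0,0.17,0],
  [0,0,0,0],
])

```text
time_s: 7.55
ee_pos: [0.5229, 0.0806, 0.1466]
tool_rot: [-3.141, -0.0, 1.439]
force: [-2.0, 3.7, 2.5]
grip_width: 0.156
```

jog_arm([
  [0,0,0,0],
])

```text
time_s: 7.63
ee_pos: [0.5228, 0.0801, 0.147]
tool_rot: [-3.141, -0.0, 1.439]
force: [-1.1, 3.7, 0.5]
grip_width: 0.159
```

Run:
```python
from h import *
from kin import *
s=robot.get_state();g=grip(s["ee_pos"]);b,L,f=to_bar(g);print("now",g.round(1),b.round(1),L,np.degrees(f),s["force"],s["grip_width"]*85)
ims=[]
for n in ["wrist","scene"]:
    p=robot.read_camera(n);W=cloud(p);np.save(n+"W2.npy",W);np.save(n+"C2.npy",p["color"])
    if n=="wrist": ims.append(cv2.resize(p["color"][100:320,170:400],(418,400)))
    else:
        u=proj(p,np.array([.52,.05,.1])).astype(int);ims.append(cv2.resize(p["color"][u[1]-45:u[1]+35,u[0]-40:u[0]+40],(382,400),interpolation=cv2.INTER_CUBIC))
cv2.imwrite("pics/w4.png",np.hstack(ims))
```

```text
now [82.3 54. ] [70.6 16.4] 1.4335241171199935 -2.4941458543197834 [-1.11043229  3.74417982  0.5411662 ] 13.555653509017523
```

View pics/w4.png

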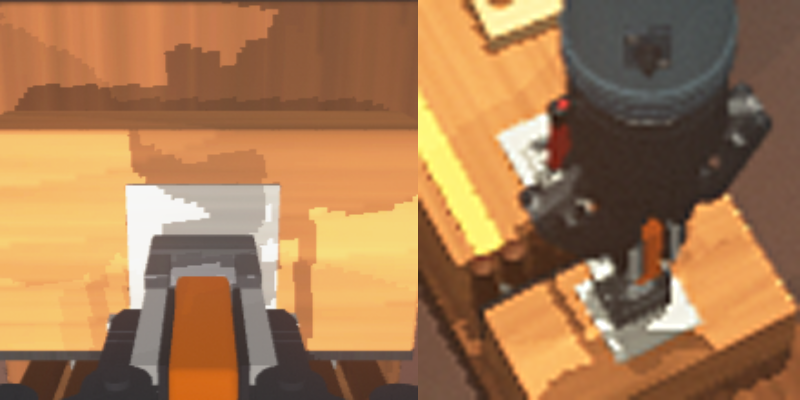

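The wrist half shows the tab (200, 280-400) between the fingers with the guards just beyond at (150-255, 240-285). The bar itself is hidden. I check the tab's lower edge against the guards in the depth image.

Run:
```python
from h import *
from kin import *
W=np.load("wristW2.npy");C=np.load("wristC2.npy")
ey=np.array([-ex[1],ex[0]])
A=((W[...,:2]-O)@ex)*1000;B=((W[...,:2]-O)@ey)*1000;z=W[...,2]*1000-90+1
hsv=cv2.cvtColor(C,cv2.COLOR_BGR2HSV)
for r in range(226,292,3):
    print(r,[(c,round(float(np.nanmedian(A[r,c-2:c+3])),1),round(float(np.nanmedian(B[r,c-2:c+3])),1),round(float(np.nanmedian(z[r,c-2:c+3])),1)) for c in (258,280,307)],hsv[r,280])
```

```text
226 [(258, 84.5, 13.8, -28.8), (280, 84.8, 0.6, -27.9), (307, 84.7, -15.6, -28.3)] [ 14  27 187]
229 [(258, 82.8, 14.2, -28.2), (280, 83.1, 0.6, -27.4), (307, 83.0, -15.6, -27.9)] [  9  31 117]
232 [(258, 82.9, 13.5, -22.6), (280, 82.9, 0.6, -22.8), (307, 82.8, -15.3, -23.2)] [ 7 34 97]
235 [(258, 83.0, 13.1, -17.5), (280, 82.8, 0.5, -17.9), (307, 83.0, -15.0, -17.5)] [ 8 32 97]
238 [(258, 82.1, 13.1, -15.0), (280, 82.3, 0.5, -14.5), (307, 82.3, -14.9, -14.5)] [  9  24 106]
241 [(258, 81.4, 12.8, -12.1), (280, 80.2, 0.5, -15.2), (307, 81.2, -14.6, -12.7)] [  3  24 108]
244 [(258, 81.4, 12.6, -7.8), (280, 78.3, 0.5, -15.3), (307, 81.5, -14.4, -7.6)] [  3  22 105]
247 [(258, 81.2, 12.3, -3.9), (280, 76.7, 0.5, -14.8), (307, 81.6, -14.0, -3.0)] [  0  10 153]
250 [(258, 81.5, 12.0, 1.0), (280, 74.8, 0.5, -14.9), (307, 81.4, -13.9, 0.6)] [  5  10 152]
253 [(258, 80.3, 12.0, 2.1), (280, 87.9, 0.3, 19.5), (307, 80.4, -13.8, 2.3)] [ 11 196 178]
256 [(258, 78.4, 12.0, 1.7), (280, 88.1, 0.3, 23.5), (307, 78.4, -13.8, 1.6)] [ 12 197 177]
259 [(258, 93.7, 9.3, 39.3), (280, 88.1, 0.3, 26.9), (307
[... 260 characters left out ...]
8, 0.2, 37.6), (307, 93.7, -10.4, 47.6)] [ 12 202 172]
271 [(258, 93.8, 8.7, 50.5), (280, 88.7, 0.2, 40.1), (307, 93.6, -10.3, 50.1)] [ 12 201 171]
274 [(258, 94.0, 8.5, 53.4), (280, 88.7, 0.2, 42.9), (307, 93.6, -10.1, 52.7)] [ 12 203 171]
277 [(258, 93.8, 8.3, 55.5), (280, 88.7, 0.2, 45.7), (307, 93.7, -9.9, 55.2)] [ 12 206 172]
280 [(258, 93.8, 8.2, 57.8), (280, 88.8, 0.2, 48.3), (307, 93.9, -9.8, 58.1)] [ 12 206 173]
283 [(258, 93.9, 8.0, 60.3), (280, 88.8, 0.2, 50.8), (307, 94.1, -9.6, 60.8)] [ 12 209 172]
286 [(258, 94.0, 7.8, 62.9), (280, 89.0, 0.1, 53.6), (307, 94.1, -9.5, 62.9)] [ 12 209 172]
289 [(258, 94.2, 7.7, 65.3), (280, 89.2, 0.1, 56.2), (307, 93.8, -9.4, 64.5)] [ 12 210 171]
```

```bash
sed -i 's/al=10,up=38/al=8.5,up=38/; s/al=90,up=38/al=88.5,up=38/; s/(ee\[:2\]-O)@ex\*1000,/(ee[:2]-O)@ex*1000+.7,/' kin.py
cat > st.py <<'E'
from kin import *
from plant import robot
s=robot.get_state();g=grip(s["ee_pos"]);b,L,f=to_bar(g);F=s["force"]
print("t %.2f grip"%s["time_s"],g.round(1),"bar",b.round(1),"L %.2f phi %.1f"%(L,np.degrees(f)),"Fx %.1f Fy %.1f Fz %.1f"%(F[:2]@ex,F[:2]@[-ex[1],ex[0]],F[2]),"w %.1f"%(s["grip_width"]*85))
import sys
p=g
for w in eval(sys.argv[1]) if len(sys.argv)>1 else []:
    q,L,f=from_bar(w);print(w,"grip",q.round(1),"tx,tz",((q-p)*[1,-1]/30).round(3),"L %.2f phi %.1f"%(L,np.degrees(f)));p=q
E
python3 st.py "[(71.9,15),(71.9,12),(71.9,10),(71.9,8),(71.9,6),(71.9,4),(71.9,2),(71.9,0),(71.9,-2),(71.9,-5),(71.9,-8),(71.9,-11)]"
```

```text
t 7.73 grip [82.8 54.1] bar [72.3 16.6] L 1.52 phi -2.9 Fx 2.7 Fy 1.6 Fz -0.1 w 13.6
(71.9, 15) grip [83.  52.3] tx,tz [0.008 0.06 ] L 1.50 phi -4.0
(71.9, 12) grip [84.5 48.9] tx,tz [0.048 0.115] L 1.52 phi -6.2
(71.9, 10) grip [85.4 46.5] tx,tz [0.032 0.078] L 1.53 phi -7.7
(71.9, 8) grip [86.4 44.1] tx,tz [0.032 0.079] L 1.54 phi -9.2
(71.9, 6) grip [87.4 41.7] tx,tz [0.032 0.08 ] L 1.56 phi -10.8
(71.9, 4) grip [88.3 39.3] tx,tz [0.032 0.081] L 1.58 phi -12.3
(71.9, 2) grip [89.3 36.8] tx,tz [0.032 0.082] L 1.61 phi -13.9
(71.9, 0) grip [90.2 34.3] tx,tz [0.032 0.083] L 1.63 phi -15.5
(71.9, -2) grip [91.2 31.8] tx,tz [0.032 0.084] L 1.66 phi -17.1
(71.9, -5) grip [92.6 28. ] tx,tz [0.047 0.128] L 1.71 phi -19.5
(71.9, -8) grip [94.  24.1] tx,tz [0.046 0.13 ] L 1.77 phi -21.9
(71.9, -11) grip [95.3 20.1] tx,tz [0.044 0.132] L 1.83 phi -24.3
```

jog_arm([
  [0.005,0,0.06,0],
  [0.024,0,0.058,0],
  [0.024,0,0.058,0],
  [0.032,0,0.078,0],
  [0,0,0,0],
])

```text
time_s: 8.15
ee_pos: [0.523, 0.0817, 0.139]
tool_rot: [-3.141, 0.001, 1.438]
force: [-2.4, -0.2, 0.8]
grip_width: 0.158
```

```bash
python3 st.py "[(71.9,8),(71.9,6),(71.9,4)]"
```

```text
t 8.15 grip [84.6 46. ] bar [71.   9.5] L 1.49 phi -7.8 Fx -0.5 Fy 2.4 Fz 0.8 w 13.4
(71.9, 8) grip [86.4 44.1] tx,tz [0.06  0.063] L 1.54 phi -9.2
(71.9, 6) grip [87.4 41.7] tx,tz [0.032 0.08 ] L 1.56 phi -10.8
(71.9, 4) grip [88.3 39.3] tx,tz [0.032 0.081] L 1.58 phi -12.3
```

jog_arm([
  [0.04,0,0.04,0],
  [0.02,0,0.03,0],
  [0.02,0,0.03,0],
  [0,0,0,0],
])

```text
time_s: 8.48
ee_pos: [0.5233, 0.084, 0.1362]
tool_rot: [-3.141, 0.001, 1.438]
force: [-2.8, -3.9, 1.5]
grip_width: 0.159
```

```bash
cat > look.py <<'E'
from h import *
from kin import *
p=robot.read_camera("wrist");W=cloud(p);hsv=cv2.cvtColor(p["color"],cv2.COLOR_BGR2HSV)
ey=np.array([-ex[1],ex[0]])
A=((W[...,:2]-O)@ex)*1000;B=((W[...,:2]-O)@ey)*1000;z=W[...,2]*1000-89
m=(hsv[...,0]>=8)&(hsv[...,0]<=15)&(hsv[...,1]>180)&(abs(B)<5)&(A>60)&(A<115)&(z>-10)&(z<70)
c=np.polyfit(z[m],A[m],1);f=-np.arctan(c[0]);print("face slope phi %.1f"%np.degrees(f),"zmin %.1f zmax %.1f"%(np.percentile(z[m],1),np.percentile(z[m],99)),"A@zmin %.1f"%np.polyval(c,z[m].min()))
g=(abs(abs(B)-13.5)<3)&(A>70)&(A<84)&(z>0.5)&(z<4);print("guard A",np.percentile(A[g],[2,50,98]).round(1) if g.any() else None)
g=grip([*robot.get_state()["ee_pos"]])
d=np.array([np.cos(f),np.sin(f)]);n=np.array([-d[1],d[0]])
P=np.stack([A[m],z[m]],1);off=np.median(P@d)   # face plane along d
print("face along d %.2f, grip along d %.2f -> al=%.2f (tab centre 10)"%(off,g@d,g@d-off+14.5))
E
python3 st.py "[(71.9,4)]"; python3 look.py
```

```text
t 8.48 grip [86.9 43.2] bar [72.   7.2] L 1.56 phi -9.9 Fx -4.3 Fy 2.2 Fz 1.5 w 13.5
(71.9, 4) grip [88.3 39.3] tx,tz [0.047 0.129] L 1.58 phi -12.3
face slope phi -2.9 zmin 8.4 zmax 57.3 A@zmin 89.4
guard A [81.7 81.7 81.7]
face along d 89.41, grip along d 84.71 -> al=9.80 (tab centre 10)
```

```bash
cat >> look.py <<'E'
for r in range(250,360,6):
    k=m[r]
    if k.sum()>3: print(r,np.median(A[r][k]).round(1),np.median(z[r][k]).round(1),k.sum())
cv2.imwrite("pics/w%d.png"%int(100*robot.get_state()["time_s"]),cv2.resize(p["color"][180:380,160:420],(780,600)))
E
python3 look.py; ls pics
```

```text
face slope phi -2.9 zmin 8.6 zmax 57.4 A@zmin 89.6
guard A None
face along d 89.59, grip along d 84.93 -> al=9.84 (tab centre 10)
262 88.4 11.1 21
268 89.8 20.4 22
274 90.9 28.4 24
280 92.0 35.8 25
286 92.9 42.4 26
292 94.0 49.0 27
298 94.4 53.9 28
304 93.2 55.8 29
310 91.0 56.1 28
316 89.0 56.6 29
both0.png
crop1.png
scene0.png
top0.png
w1.png
w2.png
w3.png
w4.png
w858.png
```

```bash
sed -i 's/al=8.5,up=38/al=8.4,up=36/; s/al=88.5,up=38/al=88.4,up=36/' kin.py; sed -i 's/(z<70)$/(z<48)/;s/(abs(B)<5)/(abs(B)<5)\&(z<46)/' look.py; sed -i 's/^for r in range.*/for r in []:/' look.py; python3 st.py "[(71.9,8),(71.9,6),(71.9,4),(71.9,2),(71.9,0),(71.9,-2),(71.9,-5),(71.9,-8),(71.9,-11)]"
```

```text
t 8.58 grip [87.2 43.4] bar [73.4  9.1] L 1.61 phi -8.8 Fx -3.0 Fy 2.3 Fz 0.8 w 13.2
(71.9, 8) grip [86.  42.2] tx,tz [-0.042  0.039] L 1.54 phi -9.2
(71.9, 6) grip [86.9 39.8] tx,tz [0.031 0.08 ] L 1.56 phi -10.8
(71.9, 4) grip [87.8 37.4] tx,tz [0.03  0.081] L 1.58 phi -12.3
(71.9, 2) grip [88.7 34.9] tx,tz [0.03  0.082] L 1.61 phi -13.9
(71.9, 0) grip [89.6 32.4] tx,tz [0.03  0.083] L 1.63 phi -15.5
(71.9, -2) grip [90.5 29.9] tx,tz [0.03  0.084] L 1.66 phi -17.1
(71.9, -5) grip [91.8 26.1] tx,tz [0.044 0.127] L 1.71 phi -19.5
(71.9, -8) grip [93.1 22.3] tx,tz [0.043 0.129] L 1.77 phi -21.9
(71.9, -11) grip [94.4 18.3] tx,tz [0.042 0.131] L 1.83 phi -24.3
```

View pics/w858.png

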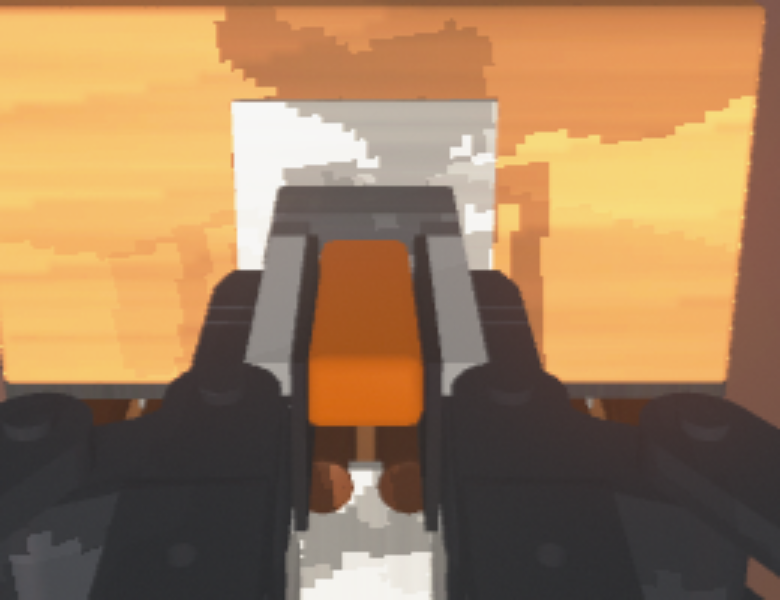

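The picture (crop, 3x) shows the tab gripped squarely, its front face at (365, 240-355), and the guards hidden behind the fingers. The refined model agrees with it, so I feel down.

jog_arm([
  [-0.04,0,0.02,0],
  [0,0,0.04,0],
  [0.015,0,0.05,0],
  [0,0,0,0],
])

```text
time_s: 8.92
ee_pos: [0.5235, 0.085, 0.1331]
tool_rot: [3.142, -0.001, 1.439]
force: [-2.1, 2.0, 3.1]
grip_width: 0.164
```

```bash
python3 st.py "[(71.9,4),(71.9,2),(71.9,0),(71.9,-2)]"; python3 look.py
```

```text
t 8.92 grip [87.9 40.1] bar [72.9  6.3] L 1.61 phi -10.7 Fx 1.7 Fy 2.3 Fz 3.1 w 13.9
(71.9, 4) grip [87.8 37.4] tx,tz [-0.002  0.092] L 1.58 phi -12.3
(71.9, 2) grip [88.7 34.9] tx,tz [0.03  0.082] L 1.61 phi -13.9
(71.9, 0) grip [89.6 32.4] tx,tz [0.03  0.083] L 1.63 phi -15.5
(71.9, -2) grip [90.5 29.9] tx,tz [0.03  0.084] L 1.66 phi -17.1
face slope phi -10.2 zmin 6.2 zmax 45.8 A@zmin 87.7
guard A None
face along d 85.39, grip along d 79.31 -> al=8.42 (tab centre 10)
```

jog_arm([
  [-0.015,0,0.045,0],
  [0,0,0.045,0],
  [0.015,0,0.04,0],
  [0,0,0,0],
])

```text
time_s: 9.3
ee_pos: [0.5235, 0.0846, 0.1292]
tool_rot: [3.142, -0.0, 1.439]
force: [-2.7, 3.6, 2.6]
grip_width: 0.158
```

```bash
python3 st.py "[(71.9,2),(71.9,0),(71.9,-2),(71.9,-4)]"; python3 look.py
```

```text
t 9.30 grip [87.5 36.2] bar [71.2  3. ] L 1.56 phi -13.0 Fx 3.2 Fy 3.1 Fz 2.6 w 13.4
(71.9, 2) grip [88.7 34.9] tx,tz [0.041 0.041] L 1.61 phi -13.9
(71.9, 0) grip [89.6 32.4] tx,tz [0.03  0.083] L 1.63 phi -15.5
(71.9, -2) grip [90.5 29.9] tx,tz [0.03  0.084] L 1.66 phi -17.1
(71.9, -4) grip [91.4 27.4] tx,tz [0.03  0.084] L 1.69 phi -18.7
face slope phi -12.5 zmin 1.6 zmax 45.9 A@zmin 85.9
guard A None
face along d 83.80, grip along d 77.43 -> al=8.13 (tab centre 10)
```

jog_arm([
  [0.03,0,0.04,0],
  [0.02,0,0.045,0],
  [0.02,0,0.04,0],
  [0,0,0,0],
])

```text
time_s: 9.68
ee_pos: [0.5236, 0.0853, 0.1252]
tool_rot: [-3.141, 0.001, 1.438]
force: [-2.7, -0.9, 2.4]
grip_width: 0.161
```

```bash
python3 st.py "[(71.9,-2),(71.9,-4),(71.9,-8),(71.9,-11)]"; python3 look.py
```

```text
t 9.68 grip [88.2 32.2] bar [70.5 -0.3] L 1.57 phi -15.4 Fx -1.3 Fy 2.5 Fz 2.4 w 13.7
(71.9, -2) grip [90.5 29.9] tx,tz [0.078 0.076] L 1.66 phi -17.1
(71.9, -4) grip [91.4 27.4] tx,tz [0.03  0.084] L 1.69 phi -18.7
(71.9, -8) grip [93.1 22.3] tx,tz [0.058 0.172] L 1.77 phi -21.9
(71.9, -11) grip [94.4 18.3] tx,tz [0.042 0.131] L 1.83 phi -24.3
face slope phi -8.8 zmin -1.8 zmax 45.9 A@zmin 87.2
guard A None
face along d 87.00, grip along d 82.15 -> al=9.65 (tab centre 10)
```

```bash
sed -i 's/(z<46)/(z<g0+2)/; s/^p=robot/g0=grip(robot.get_state()["ee_pos"])[1];p=robot/' look.py; python3 look.py
```

```text
face slope phi -14.9 zmin -2.3 zmax 33.9 A@zmin 85.1
guard A None
face along d 83.02, grip along d 76.85 -> al=8.33 (tab centre 10)
```

jog_arm([
  [0.06,0,0.02,0],
  [0.02,0,0.04,0],
  [0,0,0,0],
])

```text
time_s: 10.03
ee_pos: [0.5239, 0.0881, 0.1235]
tool_rot: [-3.141, 0.001, 1.438]
force: [-3.2, -2.0, 0.7]
grip_width: 0.161
```

```bash
python3 st.py "[(71.9,-4),(71.9,-6),(71.9,-8),(71.9,-11)]"; python3 look.py
```

```text
t 10.03 grip [91.  30.5] bar [72.5 -1.5] L 1.69 phi -16.8 Fx -2.4 Fy 2.9 Fz 0.7 w 13.7
(71.9, -4) grip [91.4 27.4] tx,tz [0.013 0.104] L 1.69 phi -18.7
(71.9, -6) grip [92.3 24.8] tx,tz [0.029 0.085] L 1.73 phi -20.3
(71.9, -8) grip [93.1 22.3] tx,tz [0.029 0.086] L 1.77 phi -21.9
(71.9, -11) grip [94.4 18.3] tx,tz [0.042 0.131] L 1.83 phi -24.3
face slope phi -16.1 zmin -3.4 zmax 32.3 A@zmin 87.3
guard A None
face along d 84.98, grip along d 79.00 -> al=8.52 (tab centre 10)
```

jog_arm([
  [0.005,0,0.05,0],
  [0.012,0,0.05,0],
  [0.015,0,0.05,0],
  [0.015,0,0.04,0],
  [0,0,0,0],
])

```text
time_s: 10.5
ee_pos: [0.5242, 0.0901, 0.1178]
tool_rot: [-3.141, 0.0, 1.439]
force: [-2.6, -3.4, 0.7]
grip_width: 0.159
```

```bash
python3 st.py "[(71.9,-8),(71.9,-10),(71.9,-11.5)]"; python3 look.py
```

```text
t 10.50 grip [93.  24.8] bar [72.6 -6. ] L 1.76 phi -20.4 Fx -3.8 Fy 2.1 Fz 0.7 w 13.5
(71.9, -8) grip [93.1 22.3] tx,tz [0.004 0.085] L 1.77 phi -21.9
(71.9, -10) grip [94.  19.6] tx,tz [0.028 0.087] L 1.81 phi -23.5
(71.9, -11.5) grip [94.6 17.7] tx,tz [0.021 0.066] L 1.84 phi -24.7
face slope phi -19.5 zmin -7.9 zmax 26.0 A@zmin 87.3
guard A None
face along d 85.09, grip along d 79.41 -> al=8.82 (tab centre 10)
```

The bar is free in the slot, 6 mm below pivot height. On the ledge, the fingertips would meet the guard tops while drawing back. I therefore draw back at about -7, where the bar's top is already under the lip.

```bash
python3 st.py "[(71.9,-7.3),(69.9,-7.3),(67.9,-7.3),(65.9,-7.3),(64.5,-7.3)]"
```

```text
t 10.55 grip [93.  24.9] bar [72.6 -6. ] L 1.76 phi -20.4 Fx -2.6 Fy 2.9 Fz -0.2 w 13.5
(71.9, -7.3) grip [92.8 23.2] tx,tz [-0.005  0.057] L 1.75 phi -21.4
(69.9, -7.3) grip [90.7 23.3] tx,tz [-0.072 -0.003] L 1.65 phi -21.1
(67.9, -7.3) grip [88.4 23.4] tx,tz [-0.075 -0.006] L 1.55 phi -20.6
(65.9, -7.3) grip [86.1 23.7] tx,tz [-0.08  -0.008] L 1.43 phi -19.9
(64.5, -7.3) grip [84.3 23.9] tx,tz [-0.059 -0.008] L 1.34 phi -19.2
```

jog_arm([
  [-0.01,0,0.03,0],
  [-0.04,0,0.01,0],
  [-0.05,0,0,0],
  [0,0,0,0],
])

```text
time_s: 10.88
ee_pos: [0.5241, 0.0889, 0.1171]
tool_rot: [3.141, -0.002, 1.44]
force: [-3.3, 3.5, 2.3]
grip_width: 0.155
```

```bash
python3 st.py "[(69.9,-7.3),(67.9,-7.3),(65.9,-7.3),(64.5,-7.3)]";python3 look.py
```

```text
t 10.88 grip [91.8 24.1] bar [71.2 -6.6] L 1.71 phi -20.7 Fx 3.0 Fy 3.7 Fz 2.3 w 13.2
(69.9, -7.3) grip [90.7 23.3] tx,tz [-0.037  0.029] L 1.65 phi -21.1
(67.9, -7.3) grip [88.4 23.4] tx,tz [-0.075 -0.006] L 1.55 phi -20.6
(65.9, -7.3) grip [86.1 23.7] tx,tz [-0.08  -0.008] L 1.43 phi -19.9
(64.5, -7.3) grip [84.3 23.9] tx,tz [-0.059 -0.008] L 1.34 phi -19.2
face slope phi -19.9 zmin -9.7 zmax 25.8 A@zmin 85.6
guard A None
face along d 83.90, grip along d 78.13 -> al=8.73 (tab centre 10)
```

jog_arm([
  [-0.05,0,0.02,0],
  [-0.05,0,0.01,0],
  [-0.04,0,0,0],
  [0,0,0,0],
])

```text
time_s: 11.27
ee_pos: [0.5234, 0.0841, 0.1161]
tool_rot: [3.141, -0.002, 1.44]
force: [-4.1, 3.4, 0.9]
grip_width: 0.164
```

```bash
python3 st.py "[(67.9,-7.3),(65.9,-7.3),(64.5,-7.3),(63,-7.3)]"
```

```text
t 11.27 grip [87.  23.1] bar [66.5 -7.7] L 1.48 phi -20.5 Fx 2.8 Fy 4.5 Fz 0.9 w 13.9
(67.9, -7.3) grip [88.4 23.4] tx,tz [ 0.049 -0.011] L 1.55 phi -20.6
(65.9, -7.3) grip [86.1 23.7] tx,tz [-0.08  -0.008] L 1.43 phi -19.9
(64.5, -7.3) grip [84.3 23.9] tx,tz [-0.059 -0.008] L 1.34 phi -19.2
(63, -7.3) grip [82.3 24.3] tx,tz [-0.067 -0.011] L 1.24 phi -18.3
```

jog_arm([
  [-0.03,0,0,0],
  [-0.03,0,-0.005,0],
  [0,0,0,0],
])

```text
time_s: 11.52
ee_pos: [0.5231, 0.082, 0.116]
tool_rot: [3.141, -0.001, 1.439]
force: [-2.0, 5.3, -2.1]
grip_width: 0.155
```

```bash
python3 st.py "[(64.5,-7.3),(63,-7.3)]"
```

```text
t 11.52 grip [84.8 23. ] bar [64.7 -8. ] L 1.37 phi -19.9 Fx 5.0 Fy 2.7 Fz -2.1 w 13.2
(64.5, -7.3) grip [84.3 23.9] tx,tz [-0.018 -0.03 ] L 1.34 phi -19.2
(63, -7.3) grip [82.3 24.3] tx,tz [-0.067 -0.011] L 1.24 phi -18.3
```

jog_arm([
  [-0.03,0,-0.005,0],
  [0,0,0,0],
])

```text
time_s: 11.68
ee_pos: [0.523, 0.0814, 0.1162]
tool_rot: [3.141, -0.001, 1.439]
force: [-1.9, 5.4, -1.8]
grip_width: 0.158
```

```bash
python3 st.py "[(64.5,-7.3),(63,-7.3)]";python3 look.py
```

```text
t 11.68 grip [84.2 23.2] bar [64.2 -7.9] L 1.34 phi -19.6 Fx 5.1 Fy 2.6 Fz -1.8 w 13.4
(64.5, -7.3) grip [84.3 23.9] tx,tz [ 0.001 -0.025] L 1.34 phi -19.2
(63, -7.3) grip [82.3 24.3] tx,tz [-0.067 -0.011] L 1.24 phi -18.3
face slope phi -19.6 zmin -9.3 zmax 25.1 A@zmin 78.8
guard A None
face along d 77.40, grip along d 71.61 -> al=8.71 (tab centre 10)
```

jog_arm([
  [-0.03,0,-0.005,0],
  [0,0,0,0],
])

```text
time_s: 11.9
ee_pos: [0.523, 0.0812, 0.1163]
tool_rot: [3.141, -0.002, 1.44]
force: [-2.2, 6.5, -2.0]
grip_width: 0.159
```

```bash
python3 st.py
```

```text
t 11.90 grip [84.1 23.3] bar [64.2 -7.8] L 1.33 phi -19.5 Fx 6.1 Fy 3.1 Fz -2.0 w 13.5
```

jog_arm([
  [-0.03,0,-0.005,0],
  [0,0,0,0],
])

```text
time_s: 12.07
ee_pos: [0.523, 0.081, 0.1165]
tool_rot: [3.141, -0.003, 1.44]
force: [-1.2, 9.6, -2.3]
grip_width: 0.158
```

```bash
python3 st.py;python3 look.py
```

```text
t 12.07 grip [83.9 23.5] bar [64.  -7.7] L 1.32 phi -19.3 Fx 9.4 Fy 2.4 Fz -2.3 w 13.4
face slope phi -19.4 zmin -7.9 zmax 25.2 A@zmin 78.8
guard A None
face along d 77.24, grip along d 71.34 -> al=8.60 (tab centre 10)
```

The force rises from 5 to 9.4 N with no further motion, so the bar is on the post, about 7.7 mm below pivot height and roughly 8 mm back under the lip. I ease off and let go.

jog_arm([
  [0.04,0,0,0],
  [0,0,0,0],
])

```text
time_s: 12.28
ee_pos: [0.523, 0.0811, 0.1164]
tool_rot: [3.142, -0.002, 1.44]
force: [-1.8, 7.0, -2.0]
grip_width: 0.156
```

jog_arm([
  [0,0,0,0],
  [0,0,0,0],
  [0,0,0,0],
  [0,0,0,0],
], grip=0.6)

```text
time_s: 12.62
ee_pos: [0.5234, 0.0787, 0.1168]
tool_rot: [3.14, 0.0, 1.438]
force: [0.9, 0.0, -0.2]
grip_width: 0.718
```

jog_arm([
  [0,0,-0.5,0],
  [0,0,-1,0],
  [0,0,-1,0],
  [0,0,-1,0],
  [0,0,-0.5,0],
])

```text
time_s: 13.03
ee_pos: [0.5246, 0.079, 0.2401]
tool_rot: [3.137, -0.001, 1.437]
force: [0.3, 0.5, -0.7]
grip_width: 0.802
```

jog_arm([
  [0,0,-0.5,0],
  [0,0,0,0],
], grip=1)

```text
time_s: 13.2
ee_pos: [0.5249, 0.0793, 0.2547]
tool_rot: [3.136, -0.002, 1.438]
force: [0.7, 0.9, -0.1]
grip_width: 0.996
```

Run:
```python
from h import *
from kin import *
s=robot.get_state();print(s["time_s"],s["ee_pos"],s["force"],grip(s["ee_pos"]))
p=robot.read_camera("wrist");W=cloud(p);np.save("wristW3.npy",W);np.save("wristC3.npy",p["color"])
ey=np.array([-ex[1],ex[0]]);A=((W[...,:2]-O)@ex)*1000;B=((W[...,:2]-O)@ey)*1000;z=W[...,2]*1000-89
hsv=cv2.cvtColor(p["color"],cv2.COLOR_BGR2HSV)
def show(n,o,k=10):
    P=np.stack([A[o],B[o],z[o]],1);print(n,len(P),"Bmean",P[:,1].mean().round(1));print(P[np.argsort(P[:,2])][::max(1,len(P)//k)].round(0).tolist())
near=(abs(B)<30)
show("tab",(hsv[...,0]>=6)&(hsv[...,0]<=16)&(hsv[...,1]>180)&(z>-12)&(z<50)&(abs(A-75)<25)&(abs(B)<8))
show("lever",near&(z>30)&(z<90)&(A<10)&(A>-40),14)
cv2.imwrite("pics/w5.png",p["color"][60:])
```

```text
13.2 [0.52486359 0.07926925 0.25465385] [ 0.7210404   0.94593071 -0.0934273 ] [ 82.38896229 161.65385463]
tab 193 Bmean -0.4
[[76.0, -5.0, 10.0], [81.0, -1.0, 25.0], [93.0, 3.0, 33.0], [92.0, 4.0, 34.0], [92.0, -4.0, 35.0], [90.0, -1.0, 35.0], [92.0, -5.0, 36.0], [87.0, -3.0, 36.0], [92.0, -5.0, 36.0], [87.0, -6.0, 37.0], [87.0, 6.0, 37.0]]
lever 1872 Bmean -0.2
[[-1.0, -4.0, 30.0], [-1.0, 3.0, 35.0], [-2.0, -9.0, 40.0], [-3.0, -9.0, 45.0], [-3.0, 10.0, 50.0], [-2.0, 1.0, 54.0], [-3.0, 7.0, 58.0], [-3.0, 0.0, 63.0], [-3.0, 0.0, 67.0], [-4.0, -9.0, 70.0], [-4.0, 13.0, 73.0], [-10.0, -2.0, 74.0], [-11.0, 8.0, 74.0], [-5.0, 8.0, 75.0], [-6.0, -5.0, 76.0]]
```

View pics/w5.png

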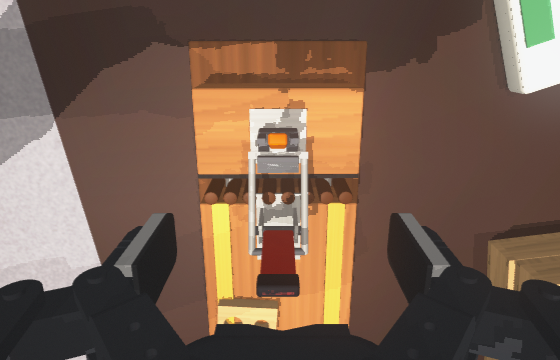

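The loop is hooked: the tab shows end-on at (277, 140), the lip at (278, 160) covers the bar, and the arms run into the keeper. The red lever stands near upright at about 1.45 rad, with its pad face near x = -3 mm. I shut the gripper and go to the near side of the lever.

jog_arm([
  [-0.6,-0.04,0,0],
  [-0.65,-0.03,0,0],
  [-0.6,0,0,0],
  [0,0,0,0],
  [0,0,0,0],
], grip=-1)

```text
time_s: 13.67
ee_pos: [0.5128, 0.0237, 0.2506]
tool_rot: [-3.14, 0.001, 1.436]
force: [0.0, -0.1, -0.1]
grip_width: 0.293
```

jog_arm([
  [0,0,0,0],
  [0,0,0,0],
  [0,0,0,0],
])

```text
time_s: 13.92
ee_pos: [0.5134, 0.0258, 0.2512]
tool_rot: [-3.141, -0.0, 1.44]
force: [-0.7, -0.4, -0.2]
grip_width: -0.001
```

```bash
cat > lv.py <<'E'
from kin import *
from plant import robot
import sys
s=robot.get_state();g=grip(s["ee_pos"]);F=s["force"];rel=s["ee_pos"][:2]-O
c=g+[-11,-19];r=np.hypot(*c);Lc=np.arctan2(c[1],-c[0])
print("t %.2f grip"%s["time_s"],g.round(1),"corner",c.round(1),"lat %.1f"%(rel@[-ex[1],ex[0]]*1000),"s %.1f L(h=5) %.2f"%((r*r-25)**.5,Lc-np.arctan2(5,(r*r-25)**.5)),"Fx %.1f Fy %.1f Fz %.1f"%(F[:2]@ex,F[:2]@[-ex[1],ex[0]],F[2]),"w %.1f"%(s["grip_width"]*85))
p=g
for L in [float(v) for v in sys.argv[1:]]:
    q=66*np.array([-np.cos(L),np.sin(L)])+5*np.array([np.sin(L),np.cos(L)])+[11,19]
    print(L,q.round(1),"tx,tz",((q-p)*[1,-1]/30).round(3));p=q
E
python3 lv.py 1.5 1.4 1.3 1.2 1.1 1 .9 .8 .7 .6 .5 .4 .3 .2 .1
```

```text
t 13.92 grip [ 27.8 158.2] corner [ 16.8 139.2] lat 0.4 s 140.2 L(h=5) 1.66 Fx -0.5 Fy 0.7 Fz -0.2 w -0.0
1.5 [11.3 85.2] tx,tz [-0.55   2.435]
1.4 [ 4.7 84.9] tx,tz [-0.22  0.01]
1.3 [-1.8 83.9] tx,tz [-0.218  0.032]
1.2 [-8.3 82.3] tx,tz [-0.214  0.054]
1.1 [-14.5  80.1] tx,tz [-0.208  0.075]
1.0 [-20.5  77.2] tx,tz [-0.199  0.095]
0.9 [-26.1  73.8] tx,tz [-0.189  0.114]
0.8 [-31.4  69.8] tx,tz [-0.176  0.133]
0.7 [-36.3  65.3] tx,tz [-0.162  0.15 ]
0.6 [-40.6  60.4] tx,tz [-0.146  0.165]
0.5 [-44.5  55. ] tx,tz [-0.129  0.179]
0.4 [-47.8  49.3] tx,tz [-0.111  0.191]
0.3 [-50.6  43.3] tx,tz [-0.091  0.201]
0.2 [-52.7  37. ] tx,tz [-0.071  0.209]
0.1 [-54.2  30.6] tx,tz [-0.049  0.215]
```

jog_arm([
  [0,0.06,0.6,0],
  [0,0,0.8,0],
  [0,0,0.7,0],
  [0,0,0.33,0],
  [-0.2,0,0,0],
])

```text
time_s: 14.33
ee_pos: [0.5131, 0.0201, 0.1767]
tool_rot: [-3.138, 0.001, 1.441]
force: [-1.1, 0.3, 0.1]
grip_width: 0.002
```

jog_arm([
  [-0.2,0,0,0],
  [-0.1,0,0,0],
  [0,0,0,0],
])

```text
time_s: 14.58
ee_pos: [0.514, 0.0083, 0.18]
tool_rot: [3.139, -0.0, 1.437]
force: [0.1, -0.2, 1.0]
grip_width: -0.0
```

```bash
python3 lv.py 1.4 1.3 1.2 1.1 1
```

```text
t 14.58 grip [10.6 87. ] corner [-0.4 68. ] lat -2.5 s 67.8 L(h=5) 1.49 Fx -0.2 Fy -0.1 Fz 1.0 w -0.0
1.4 [ 4.7 84.9] tx,tz [-0.198  0.069]
1.3 [-1.8 83.9] tx,tz [-0.218  0.032]
1.2 [-8.3 82.3] tx,tz [-0.214  0.054]
1.1 [-14.5  80.1] tx,tz [-0.208  0.075]
1.0 [-20.5  77.2] tx,tz [-0.199  0.095]
```

jog_arm([
  [-0.1,0,0.035,0],
  [-0.1,0,0.035,0],
  [-0.11,0,0.016,0],
  [-0.11,0,0.016,0],
  [0,0,0,0],
])

```text
time_s: 15.0
ee_pos: [0.5122, -0.003, 0.1761]
tool_rot: [3.14, -0.001, 1.438]
force: [1.3, 2.0, 2.9]
grip_width: -0.001
```

```bash
python3 lv.py 1.2 1.1 1 .9 .8; python3 -c "
from h import *
from kin import *
p=robot.read_camera('wrist')
cv2.imwrite('pics/w6.png',p['color'][60:])"
```

```text
t 15.00 grip [-0.8 83.1] corner [-11.8  64.1] lat -2.2 s 65.0 L(h=5) 1.31 Fx 2.2 Fy -1.0 Fz 2.9 w -0.1
1.2 [-8.3 82.3] tx,tz [-0.249  0.026]
1.1 [-14.5  80.1] tx,tz [-0.208  0.075]
1.0 [-20.5  77.2] tx,tz [-0.199  0.095]
0.9 [-26.1  73.8] tx,tz [-0.189  0.114]
0.8 [-31.4  69.8] tx,tz [-0.176  0.133]
```

View pics/w6.png

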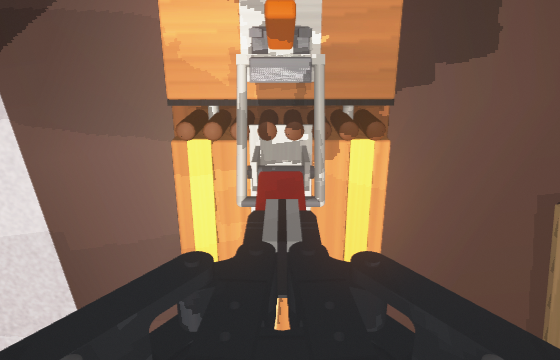

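The fingers push the lever at (282, 190). The bar's ends show at (240, 60) and (322, 60), beyond the lip that covers its middle, so the loop is still hooked. Continuing.

jog_arm([
  [-0.12,0,0.015,0],
  [-0.12,0,0.02,0],
  [-0.104,0,0.037,0],
  [-0.104,0,0.037,0],
])

```text
time_s: 15.38
ee_pos: [0.5102, -0.0166, 0.1725]
tool_rot: [3.141, 0.0, 1.439]
force: [2.3, 2.4, 4.2]
grip_width: 0.003
```

jog_arm([
  [-0.1,0,0.048,0],
  [-0.1,0,0.048,0],
  [-0.095,0,0.057,0],
  [-0.095,0,0.057,0],
])

```text
time_s: 15.72
ee_pos: [0.5082, -0.0284, 0.1659]
tool_rot: [3.141, 0.0, 1.438]
force: [1.6, 0.7, 3.5]
grip_width: 0.0
```

```bash
python3 lv.py .8 .7 .6 .5 .4
```

```text
t 15.72 grip [-26.5  72.9] corner [-37.5  53.9] lat -1.6 s 65.5 L(h=5) 0.89 Fx 0.9 Fy -1.5 Fz 3.5 w 0.0
0.8 [-31.4  69.8] tx,tz [-0.163  0.103]
0.7 [-36.3  65.3] tx,tz [-0.162  0.15 ]
0.6 [-40.6  60.4] tx,tz [-0.146  0.165]
0.5 [-44.5  55. ] tx,tz [-0.129  0.179]
0.4 [-47.8  49.3] tx,tz [-0.111  0.191]
```

jog_arm([
  [-0.082,0,0.052,0],
  [-0.082,0,0.052,0],
  [-0.08,0,0.075,0],
  [-0.08,0,0.075,0],
])

```text
time_s: 16.05
ee_pos: [0.5067, -0.0379, 0.1581]
tool_rot: [-3.141, 0.0, 1.438]
force: [1.5, 0.1, 4.6]
grip_width: 0.002
```

jog_arm([
  [-0.073,0,0.083,0],
  [-0.073,0,0.083,0],
  [0,0,0,0],
])

```text
time_s: 16.3
ee_pos: [0.5055, -0.0424, 0.1527]
tool_rot: [-3.14, 0.001, 1.438]
force: [-0.1, 0.5, 0.2]
grip_width: 0.001
```

```bash
python3 lv.py .5 .4 .3 .2 .1; python3 -c "
from h import *
from kin import *
p=robot.read_camera('wrist');W=cloud(p);ey=np.array([-ex[1],ex[0]]);A=((W[...,:2]-O)@ex)*1000;B=((W[...,:2]-O)@ey)*1000;z=W[...,2]*1000-89
k=(abs(B)<15)&(A>30)&(A<75)&(z>2)&(z<8);print('lip A',np.percentile(A[k],[2,50,98]).round(1),k.sum())
for t in ['loop_tab','jaw']: print(t,[(np.round(a['centre'],4).tolist(),round(a['confidence'],2)) for a in robot.spot_in(p,t)[:1]])
cv2.imwrite('pics/w7.png',p['color'][:300])"
```

```text
t 16.30 grip [-40.7  59.7] corner [-51.7  40.7] lat -0.8 s 65.6 L(h=5) 0.59 Fx 0.5 Fy 0.1 Fz 0.2 w 0.1
0.5 [-44.5  55. ] tx,tz [-0.126  0.154]
0.4 [-47.8  49.3] tx,tz [-0.111  0.191]
0.3 [-50.6  43.3] tx,tz [-0.091  0.201]
0.2 [-52.7  37. ] tx,tz [-0.071  0.209]
0.1 [-54.2  30.6] tx,tz [-0.049  0.215]
lip A [44.8 52.5 71.3] 2409
loop_tab [([0.5221, 0.033, 0.0956], 0.77)]
jaw [([0.5191, 0.0514, 0.0611], 0.71)]
```

View pics/w7.png

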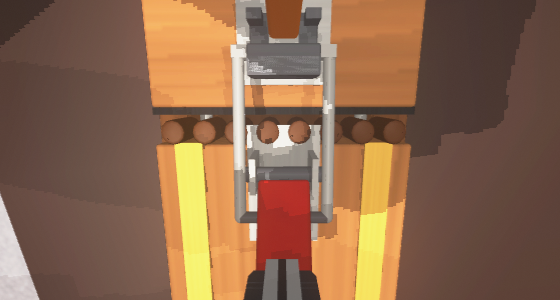

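Hooked and drawing: the lip has moved from 53 to 45 mm, and its bar ends show at (235, 50) and (335, 50). I push on towards closed.

jog_arm([
  [-0.063,0,0.077,0],
  [-0.063,0,0.077,0],
  [-0.055,0,0.095,0],
  [-0.055,0,0.095,0],
])

```text
time_s: 16.78
ee_pos: [0.5052, -0.0488, 0.1427]
tool_rot: [-3.141, 0.0, 1.439]
force: [-0.2, 1.6, 0.1]
grip_width: 0.001
```

jog_arm([
  [-0.045,0,0.1,0],
  [-0.045,0,0.1,0],
  [-0.035,0,0.1,0],
  [-0.03,0,0.08,0],
  [0,0,0,0],
])

```text
time_s: 17.2
ee_pos: [0.5046, -0.0537, 0.1312]
tool_rot: [-3.141, 0.0, 1.438]
force: [0.3, 0.4, -0.4]
grip_width: -0.003
```

```bash
python3 lv.py .2 .15 .1 0.05 0
```

```text
t 17.20 grip [-52.1  38.2] corner [-63.1  19.2] lat -1.3 s 65.7 L(h=5) 0.22 Fx 0.4 Fy -0.2 Fz -0.4 w -0.2
0.2 [-52.7  37. ] tx,tz [-0.021  0.04 ]
0.15 [-53.5  33.8] tx,tz [-0.027  0.107]
0.1 [-54.2  30.6] tx,tz [-0.022  0.108]
0.05 [-54.7  27.3] tx,tz [-0.017  0.109]
0.0 [-55.  24.] tx,tz [-0.011  0.11 ]
```

jog_arm([
  [-0.02,0,0.08,0],
  [-0.02,0,0.08,0],
  [-0.02,0,0.08,0],
  [0,0,0,0],
])

```text
time_s: 17.53
ee_pos: [0.5044, -0.0552, 0.1241]
tool_rot: [-3.141, 0.0, 1.439]
force: [0.6, -0.1, -0.4]
grip_width: -0.0
```

jog_arm([
  [-0.01,0,0.06,0],
  [-0.01,0,0.05,0],
  [0,0,0,0],
])

```text
time_s: 17.78
ee_pos: [0.5044, -0.0557, 0.121]
tool_rot: [-3.141, 0.0, 1.439]
force: [-0.2, 0.2, -0.2]
grip_width: 0.004
```

```bash
python3 lv.py .05 0
```

```text
t 17.78 grip [-54.1  28. ] corner [-65.1   9. ] lat -1.4 s 65.6 L(h=5) 0.06 Fx 0.2 Fy 0.2 Fz -0.2 w 0.4
0.05 [-54.7  27.3] tx,tz [-0.017  0.023]
0.0 [-55.  24.] tx,tz [-0.011  0.11 ]
```

Nothing resists, so the lever has probably snapped closed. I press on in small steps to confirm by a gentle touch.

jog_arm([
  [0,0,0.04,0],
  [0,0,0.04,0],
  [0,0,0,0],
])

```text
time_s: 18.03
ee_pos: [0.5045, -0.0556, 0.1187]
tool_rot: [-3.141, 0.0, 1.439]
force: [-0.5, 0.5, 0.1]
grip_width: -0.001
```

jog_arm([
  [0,0,0.03,0],
  [0,0,0,0],
])

```text
time_s: 18.2
ee_pos: [0.5045, -0.0557, 0.1178]
tool_rot: [-3.141, -0.0, 1.439]
force: [-0.9, 0.1, 0.4]
grip_width: 0.002
```

```bash
python3 lv.py 0
```

```text
t 18.20 grip [-54.   24.8] corner [-65.    5.8] lat -1.5 s 65.1 L(h=5) 0.01 Fx -0.1 Fy 0.9 Fz 0.4 w 0.2
0.0 [-55.  24.] tx,tz [-0.032  0.028]
```

jog_arm([
  [0,0,0.03,0],
  [0,0,0,0],
])

```text
time_s: 18.37
ee_pos: [0.5045, -0.0557, 0.1169]
tool_rot: [-3.142, 0.0, 1.439]
force: [0.1, -0.6, 0.0]
grip_width: 0.0
```

jog_arm([
  [0,0,0.02,0],
  [0,0,0,0],
])

```text
time_s: 18.53
ee_pos: [0.5045, -0.0557, 0.1164]
tool_rot: [-3.141, -0.0, 1.439]
force: [0.2, -0.6, -0.2]
grip_width: 0.002
```

```bash
python3 lv.py 0
```

```text
t 18.53 grip [-54.1  23.4] corner [-65.1   4.4] lat -1.5 s 65.0 L(h=5) -0.01 Fx -0.6 Fy -0.3 Fz -0.2 w 0.1
0.0 [-55.  24.] tx,tz [-0.031 -0.021]
```

jog_arm([
  [0,0,-0.4,0],
  [0.2,0,-0.9,0],
  [0.6,0,-1,0],
  [0.8,0,-1,0],
  [0.8,0,-0.8,0],
])

```text
time_s: 18.95
ee_pos: [0.5144, 0.0158, 0.2416]
tool_rot: [3.14, -0.0, 1.437]
force: [-0.0, 1.0, -0.0]
grip_width: -0.002
```

jog_arm([
  [0.7,0,-0.3,0],
  [0,0,0,0],
])

```text
time_s: 19.12
ee_pos: [0.5188, 0.0418, 0.251]
tool_rot: [3.137, -0.004, 1.445]
force: [0.6, 0.5, 0.0]
grip_width: -0.002
```

Run:
```python
from h import *
from kin import *
s=robot.get_state();print(s["time_s"],s["ee_pos"],s["force"])
p=robot.read_camera("wrist");W=cloud(p)
ey=np.array([-ex[1],ex[0]]);A=((W[...,:2]-O)@ex)*1000;B=((W[...,:2]-O)@ey)*1000;z=W[...,2]*1000-89
for x in (-72,-68,-62,-55,-45,-35,-25):
    k=(abs(A-x)<2)&(abs(B)<8);print(x,np.nanmedian(z[k]).round(1),k.sum(),end="; ")
k=(abs(B)<12)&(A>30)&(A<70)&(z>3)&(z<8);print('\nlip A',np.percentile(A[k],[2,50,98]).round(1),k.sum())
cv2.imwrite('pics/w8.png',p['color'][:])
```

```text
19.1167 [0.51884724 0.04183933 0.2509979 ] [0.64047236 0.53088627 0.00196069]
-72 nan 0; -68 nan 0; -62 nan 0; -55 nan 0; -45 nan 0; -35 nan 0; -25 nan 0; 
lip A [45.5 50.3 59.1] 368
  return np.nanmean(a, axis, out=out, keepdims=keepdims)
```

View pics/w8.png

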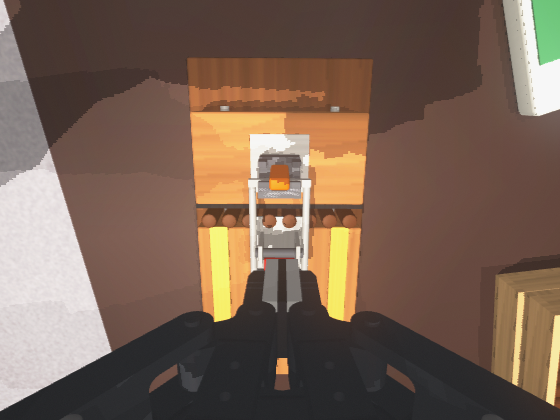

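The loop stays hooked: the tab shows end-on at (280, 178), now leaning over the keeper. The lip reads 45.5-59 mm, so the jaw is drawn in about 7.5 mm. The fingers hide the lever, so I back away to measure it.

jog_arm([
  [0.7,0,-0.5,0],
  [0.8,0,-0.5,0],
  [0.8,0,-0.3,0],
  [0.6,0,0,0],
  [0,0,0,0],
], grip=1)

```text
time_s: 19.58
ee_pos: [0.5283, 0.1263, 0.287]
tool_rot: [-3.141, -0.001, 1.443]
force: [0.4, 1.9, 0.5]
grip_width: 0.703
```

jog_arm([
  [0,0,0,0],
  [0,0,0,0],
])

```text
time_s: 19.75
ee_pos: [0.5279, 0.1208, 0.2866]
tool_rot: [-3.14, 0.002, 1.437]
force: [0.2, -1.0, 0.2]
grip_width: 0.975
```

```bash
cat > fin.py <<'E'
from h import *
from kin import *
s=robot.get_state();print(s["time_s"],s["ee_pos"],s["force"])
ims=[]
for n in ("wrist","top","scene"):
    p=robot.read_camera(n);W=cloud(p)
    o=O if n!="top" else np.array([.5108,-.006])
    if n=="scene": o=np.array([.5124,-.0011])
    ey=np.array([-ex[1],ex[0]]);A=((W[...,:2]-o)@ex)*1000;B=((W[...,:2]-o)@ey)*1000;z=W[...,2]*1000-(89 if n=="wrist" else 90)
    print(n,end=" ")
    for x in (-80,-72,-68,-62,-55,-45,-35,-25):
        k=(abs(A-x)<2.5)&(abs(B)<8);print(x,np.nanmedian(z[k]).round(1) if k.any() else None,k.sum(),end="; ")
    k=(abs(B)<12)&(A>30)&(A<70)&(z>3)&(z<8);print('lip A',np.percentile(A[k],[2,50,98]).round(1) if k.any() else None,k.sum())
    print([(np.round(a['centre'],4).tolist(),round(a['confidence'],2)) for a in robot.spot_in(p,"gauge")[:1]])
    if n=="wrist": ims.append(cv2.resize(p['color'],(460,345)))
    if n=="scene":
        u=proj(p,np.array([.52,.0,.1])).astype(int);ims.append(cv2.resize(p["color"][u[1]-55:u[1]+55,u[0]-54:u[0]+54],(339,345),interpolation=cv2.INTER_CUBIC))
cv2.imwrite('pics/w9.png',np.hstack(ims))
E
python3 fin.py
```

```text
19.75 [0.52786829 0.1207935  0.28663776] [ 0.19851469 -1.03864597  0.2279131 ]
wrist -80 3.5 1; -72 4.7 56; -68 4.7 67; -62 3.9 62; -55 3.8 60; -45 3.8 64; -35 3.9 59; -25 3.8 72; lip A [46.3 53.3 69.9] 119
[([0.4681, -0.0987, 0.0743], 0.81)]
top -80 -28.1 9; -72 5.4 11; -68 4.4 12; -62 2.5 12; -55 2.3 14; -45 4.5 11; -35 4.0 10; -25 4.6 12; lip A [47.3 53.3 62.6] 40
[([0.4664, -0.1204, 0.0752], 0.79)]
scene -80 -16.5 2; -72 4.9 13; -68 4.7 12; -62 3.0 10; -55 1.6 11; -45 3.9 6; -35 3.2 4; -25 None 0; lip A [46.5 52.9 68.2] 18
[([0.4718, -0.1145, 0.0707], 0.53)]
```

View pics/w9.png

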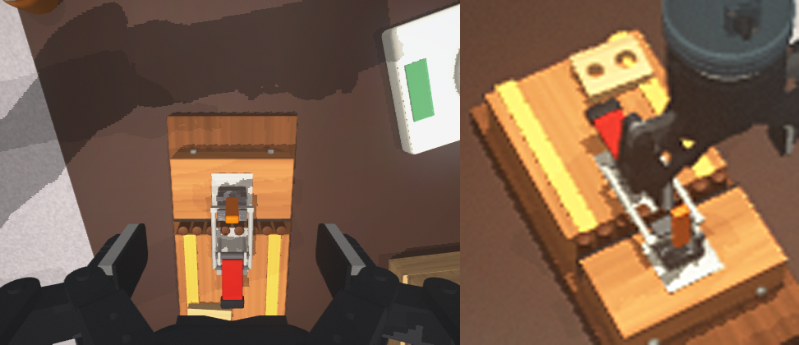

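```bash
python3 -c "
from plant import robot
print(robot.sign_off())"
```

```text
the job is handed in; nothing more can be done
None
```

The latch is closed: the loop's bar is hooked under the keeper's lip and the red lever lies fully down. I handed the job in at about 20 s, with the gripper open and clear of the press.

- **Hooking:** I pinched the orange tab at 10 N and felt the bar down into the slot, then drew it back under the lip. It stopped on the post, where the wrist force reached 9.4 N against the 25 N limit.
- **Bar height:** I drew it back about 4 mm above the ledge rather than on it. Lower down, the fingertips would have met the guards.
- **Lever:** I pushed it over with the shut fingers, and the wrist force at the end of each move call stayed at or below about 5.5 N. It then gave no more resistance, and following it down to about level met no contact force. That fits it having snapped closed.
- **Last checks:** The lever's top reads a level 3.8–3.9 mm above pivot height in the wrist camera, with the pad at 4.7 mm. That matches a closed lever (4 and 5 mm). The keeper's lip moved in about 7 mm, within the 3–17 mm expected when latched, and the tab still stands at the keeper.
- **Readings that disagreed:** The top and scene cameras gave noisier lever heights (1.6–5.4 mm), though both show it lying flat. The wrist network placed the gauge about 20 mm from where the others did, because it saw only part of it. The top camera, checked before and after, shows the gauge within about 4 mm of where it was. I did not check the jar, bowl, cup or weight one by one, but nothing touched them that I could see.

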